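# Put the swapped stock parts back on their sample boards

## Robot

A 7-joint arm with a two-finger parallel gripper is mounted at the origin on a cart in front of the work surface, level with it; the furniture and walls round the work are solid. World frame = base frame: x ahead of the robot, y to its left, z up, the work surface at z = 0. Lengths are in m, angles in rad, forces in N, time in s.
With the tool pointing down it reaches from about 0.4 to 0.75 m from the base axis. Payload 19.5 kg.
Tool frame: the origin (TCP) lies midway between the tips of the shut fingers; the grasp point (between the pads) lies 19 mm behind it; z points along the fingers, y is the direction in which the jaws open and shut (so a half turn about z gives the same grasp; the last joint's range is limited). The gripper opens to 85 mm and grips with 20 to 120 N. Pads are 22 mm wide; open, the fingers measure 114 mm over their backs; the gripper's body (76 mm by 85 mm) begins 54 mm behind the grasp point. The pads swing forward as they close: fully open they stand 13 mm farther back than shut.
Start: joints at [1.113, 0.707, -0.028, 1.485, 0.022, 0.951, -0.075], TCP at [0.232, -0.526, 0.199] pointing down, gripper open.
Joint ranges: [-2.71, 2.71], [-0.32, 2.16], [-1.57, 1.52], [0, 2.45], [-1.46, 4.6], [0, 2.02], [-2.83, 2.83]. Speed limits (rad/s): [1.89, 1.89, 2.57, 2.57, 3.01, 3.01, 3.01].

## Interface

Orientations are given as [roll, pitch, yaw] about the fixed x, y, z axes, in that order (R = Rz(yaw) Ry(pitch) Rx(roll)).
In Python, from plant import state, get_image, camera_params, finish_job gives the robot as it stands.
- The arm moves only by the tool step_arm, never from a script. Its argument "steps" is one flat list of numbers, 6 for each row, row after row: the shift along the tool's x, y, z in units of 30 mm (1.0 is 30 mm), then the turn, a rotation vector about the tool's x, y, z in rad. In form: [dx, dy, dz, rx, ry, rz, dx, dy, dz, rx, ry, rz, ...]. A call has 1 to 20 rows; each row shifts and turns the commanded pose from where the row before left it, along the tool's axes as they then stand; what a row does not reach is not made up. A row lasts 1/12 s, in which the tool goes at most 41.7 mm and 7.16 degrees, less where a joint would pass 70% of its speed; a pose out of reach is approached as far as the arm can. A call is refused whole if a number of a shift passes 1 or a number of a turn 0.125, either way. A call with a gripper value outside its range is refused whole. "fingers" is the gripper's target within -1 to 1 (shut at 1, half-way at 0, fully open at -1), set as the call begins (left out, the last holds). The fingers move at their own pace and stop on an object; the grip force is fixed at half the most. Time passes only in rows, so rows that do not move let the fingers close. It gives the time, the measured TCP pose, the force and the opening at its end, in the units of the state.
- state(): the state, without advancing time (a new reading comes with each control period).
- get_image(name): name is "scene" or "top" or "wrist"; returns (picture, depth): 480x640x3 uint8, red, green, blue; 480x640 float32, m along the optical axis (not along the pixel's ray), 0 where there is no reading.
- camera_params(name): a dict with "fx", "fy", "cx", "cy" (pixels), "rvec" (rotation vector, rad) and "tvec" (3), from world to camera coordinates, as OpenCV has them. Camera axes: x right, y down, z forward; pixel columns grow to the right and rows downward; lengths in m; the calibration is good to about 2 mm. The wrist camera is an equidistant fisheye: a pixel r from the principal point sees the ray r / f radians off the axis. A picture is of the moment at which its call begins: read the wrist's pose just before it. camera_params takes no time and is no camera call; for the wrist camera it gives the pose at the moment of the call.
- finish_job(): hands the job in, once; it reports no verdict.
The state is a dict: "time": time; "joints": joint angles; "joint_velocities": joint speeds; "joint_efforts": joint torques, N m; "tcp_pos": TCP position; "eef_rot": TCP orientation; "ft_force": force on the tool from outside, world axes, zero at the start; "ft_torque": the same for the moment, N m; "finger_gap": opening from 0.0 (shut) to 1.0 (fully open).
Only numpy, scipy, OpenCV 4.12 (cv2) and the standard library are available. Lean on these libraries where they do the work, as an engineer would, in place of code of your own. Each camera call takes 0.05 s, during which the arm holds its last target.

## Task

The four loose parts in the middle of the sample boards (bearing, bushing, pressure gauge, plug) have been mixed up, each lying on another one's board. Put each part on the pad of the board that carries the matching fixed sample, centred on the white cross and standing or lying as it does now; the spare board without a sample is free for setting a part down on the way.

Things in the scene. Friction and masses are not known exactly. Their poses are not given: they have to be found in the camera images.
- bearing: Loose sealed ball bearing lying flat: a ring of 47 mm outside diameter, 14 mm high, with a hole. Origin at the centre of its underside, z up. Weighs about 0.11 kg. Starts near the middle of a wrong board.
- bushing: Loose turned steel bushing standing on end: a round body with a waist, 50 mm across its widest collars (lower and upper third), 46 mm high. Origin at the centre of its underside, z up. About 0.16 kg. Starts near the middle of a wrong board.
- gauge: Loose pressure gauge lying face up: a flat round case 55 mm across, 24 mm high, and a brass stem 16 mm wide, 4 to 18 mm above its underside; 78 mm over all. Origin on the underside at mid length; +x from the stem towards the case, z up. Starts near the middle of a wrong board, stem roughly towards the robot (within 35 degrees). About 0.14 kg.
- gauge_case (a point): Centre of the underside of the gauge's round case, 11.5 mm along the gauge's +x from its origin; axes as the gauge.
- plug: Loose brass pipe plug standing on its hexagon foot (six flats, 60 degrees apart): 19 mm across flats (its x), 22 mm across corners (its y), 31 mm high, with a thinner round threaded stub (about 13 mm) above the hexagon. Origin at the centre of its underside, z up. About 0.05 kg. Starts near the middle of a wrong board.
- board_bearing: Fixed plywood board 155 x 100 mm, +x roughly away from the robot. Origin: at worktop height under the middle of its dark rubber pad (92 x 92 mm, white cross; face 10 mm above the origin), where a part lies. On the bare wood beyond the pad, 75 mm along +x from the origin, is fastened a sample that cannot be taken off: a bearing like the loose one (14 mm high).
- board_bushing: Fixed plywood board 155 x 100 mm, +x roughly away from the robot. Origin: at worktop height under the middle of its dark rubber pad (92 x 92 mm, white cross; face 10 mm above the origin), where a part lies. On the bare wood beyond the pad, 75 mm along +x from the origin, is fastened a sample that cannot be taken off: a standing bushing like the loose one (46 mm high).
- board_gauge: Fixed plywood board 155 x 100 mm, +x roughly away from the robot. Origin: at worktop height under the middle of its dark rubber pad (92 x 92 mm, white cross; face 10 mm above the origin), where a part lies. On the bare wood beyond the pad, 75 mm along +x from the origin, is fastened a sample that cannot be taken off: a gauge like the loose one, lying face up with its stem across the board (24 mm high).
- board_plug: Fixed plywood board 155 x 100 mm, +x roughly away from the robot. Origin: at worktop height under the middle of its dark rubber pad (92 x 92 mm, white cross; face 10 mm above the origin), where a part lies. On the bare wood beyond the pad, 75 mm along +x from the origin, is fastened a sample that cannot be taken off: a standing brass plug like the loose one (31 mm high).
- board_spare: Fixed plywood board 155 x 100 mm, +x roughly away from the robot. Origin: at worktop height under the middle of its dark rubber pad (92 x 92 mm, white cross; face 10 mm above the origin), where a part lies. It carries no sample and nothing lies on it at the start: a free place to set a part down for a while.

How it is judged:
By the outcome, as a careful person would: the job done as asked, in the order asked, and still so for the second after the job is handed in, with the robot touching nothing.
It also fails if it takes over 136 s, if anything falls off the work surface, if the arm or the gripper's body presses on something with over 40 N, if the wrist force passes 120 N, or if a joint passes its speed limit or range.

## Working session

There is one attempt and no reset: what is moved stays moved. The work goes in short steps, Python scripts to look and compute and a tool call to move; the robot and the scene stay as the last step left them, time stands still between calls to the robot, and variables do not carry over. Pictures are saved under pics/ and viewed, and the job is handed in when it is done.

Besides the shell and the picture viewer there is one more tool, called after "Emit:" as name(argument=value, ...) on one line, values as JSON. step_arm: Moves the arm, as the interface text tells. Its arguments: {"type":"object","properties":{"steps":{"type":"array","items":{"type":"number"}},"fingers":{"type":"number"}},"required":["steps"]}

```bash
ls; mkdir -p pics
cat > h.py <<'E'
import numpy as np, cv2
from plant import state, get_image, camera_params, finish_job
def cam(n):
    p=camera_params(n);R=cv2.Rodrigues(np.array(p['rvec'],float))[0];return p,R,np.array(p['tvec'],float).ravel()
def ray(n,u,v,c=None):
    p,R,t=c or cam(n);x=(u-p['cx'])/p['fx'];y=(v-p['cy'])/p['fy']
    if n=='wrist':
        r=np.hypot(x,y);k=np.sin(r)/r if r>1e-9 else 1;d=np.array([x*k,y*k,np.cos(r)])
    else: d=np.array([x,y,1.])
    return -R.T@t,R.T@d
def onz(n,u,v,z,c=None):
    o,d=ray(n,u,v,c);return o+d*(z-o[2])/d[2]
def proj(n,P,c=None):
    p,R,t=c or cam(n);q=R@np.array(P)+t
    if n=='wrist':
        rr=np.hypot(q[0],q[1]);th=np.arctan2(rr,q[2]);k=th/rr if rr>1e-9 else 0;x,y=q[0]*k,q[1]*k
    else:x,y=q[:2]/q[2]
    return np.array([p['cx']+p['fx']*x,p['cy']+p['fy']*y])
def shot(n,name):
    c=cam(n);im,d=get_image(n);cv2.imwrite(f'pics/{name}.png',im[:,:,::-1]);return im,d,c
E
python3 - <<'E'
from h import *
for n in('top','scene','wrist'):
    im,d,c=shot(n,n+'0');np.save(f'pics/{n}0_d.npy',d);print(n,c[0],-c[1].T@c[2])
s=state();print(s)
E
```

```text
pics
top {'fx': 447.6791677429102, 'fy': 447.6791677429102, 'cx': 322.14875945308336, 'cy': 239.041772627741, 'rvec': array([ 2.1620742 , -2.1105553 ,  0.20398947]), 'tvec': array([0.11789172, 0.51517379, 0.80914771])} [0.3631259  0.14127259 0.88442306]
scene {'fx': 529.4597090454872, 'fy': 529.4597090454872, 'cx': 317.22753055984487, 'cy': 246.68501099336694, 'rvec': array([ 0.60442454, -2.46245803,  1.45610562]), 'tvec': array([0.53930572, 0.10258977, 0.82079936])} [0.189009   0.84365061 0.47709135]
wrist {'fx': 371.64829954431775, 'fy': 371.64829954431775, 'cx': 318.3557335434362, 'cy': 245.27484774810193, 'rvec': array([-2.40711009,  1.56872139,  0.24706983]), 'tvec': array([-0.57420677, -0.04000523,  0.37968811])} [ 0.30291399 -0.49477865  0.37271182]
{'time': 0.15, 'joints': array([ 1.11333575,  0.70693475, -0.02760943,  1.48485525,  0.0220293 ,
        0.95090016, -0.07547979]), 'joint_velocities': array([ 0.00066469, -0.00306054,  0.00079349, -0.00096959, -0.00074507,
        0.00061461,  0.00015219]), 'joint_efforts': array([ 2.56615131e-03, -8.83299851e+01,  1.23521704e+00, -2.36190659e+01,
        1.70869759e-02,  5.33471204e-03,  6.84944052e-05]), 'tcp_pos': array([ 0.23214134, -0.52582838,  0.19865802]), 'eef_rot': array([-3.14079975e+00,  4.85917112e-05,  4.15789618e-01]), 'ft_force': array([-0.37749106,  0.01705675,  0.04014401]), 'ft_torque': array([-0.0106595 ,  0.00805746,  0.01756576]), 'finger_gap': 1.000581621446003}
```

View pics/top0.png

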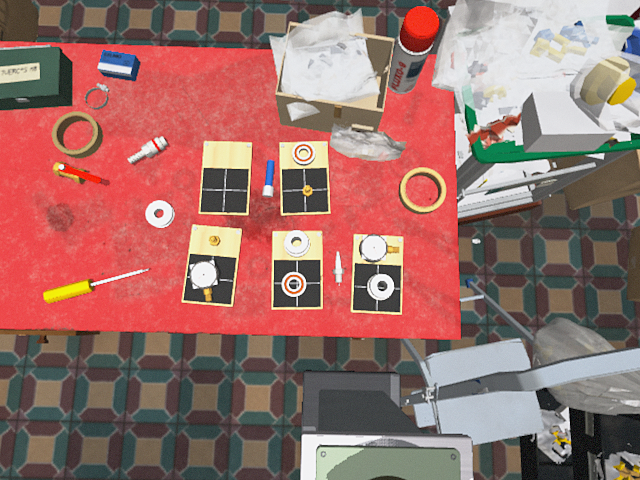

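View pics/scene0.png

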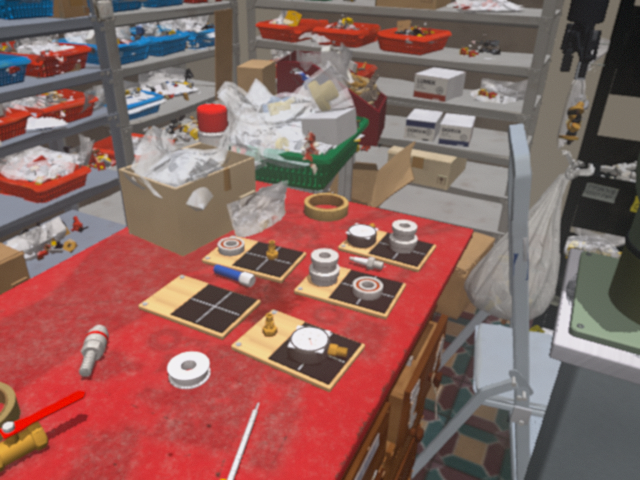

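View pics/wrist0.png

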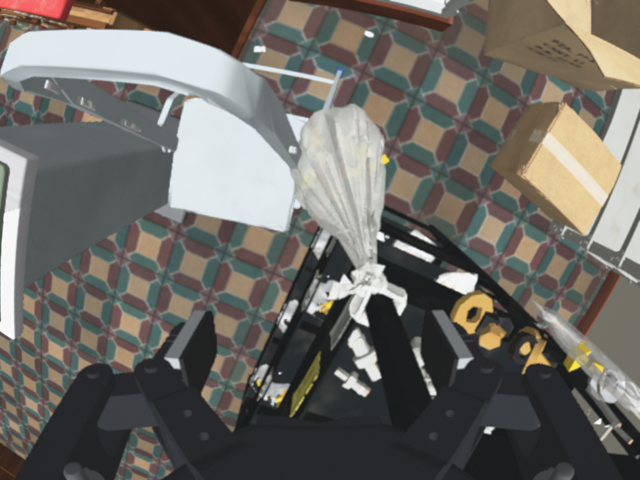

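```bash
cat > m0.py <<'E'
from h import *
im=cv2.imread('pics/top0.png');c=cam('top')
hsv=cv2.cvtColor(im,cv2.COLOR_BGR2HSV)
approx={'spare':(225,190),'bearing':(304,192),'plug':(210,280),'bushing':(297,284),'gauge':(377,288)}
dark=(hsv[...,2]<75).astype(np.uint8)
for k,(u,v) in approx.items():
    m=np.zeros_like(dark);m[v-33:v+34,u-33:u+34]=dark[v-33:v+34,u-33:u+34]
    n,l,st,_=cv2.connectedComponentsWithStats(m)
    m2=np.isin(l,[i for i in range(1,n) if st[i,4]>60])
    pts=np.argwhere(m2)[:,::-1]
    w=np.array([onz('top',x,y,.01,c)[:2] for x,y in pts],np.float32)
    r=cv2.minAreaRect(w);print(k,np.round(r[0],4),np.round(r[1],4),r[2])
big=cv2.resize(im[130:320,170:420],None,fx=3.1,fy=3.1,interpolation=cv2.INTER_CUBIC);cv2.imwrite('pics/top0b.png',big)
for nm,(u,v),z in [('plug',(307,190),.041),('gaugecase',(204,275),.034),('bearing',(293,284),.024),('bushing',(380,286),.056)]:
    print(nm,np.round(onz('top',u,v,z,c),4))
E
python3 m0.py
```

```text
spare [0.6141 0.3292] [0.0898 0.0898] 89.96610260009766
bearing [0.6185 0.1681] [0.0897 0.0895] 3.6968369483947754
plug [0.4351 0.347 ] [0.09   0.0897] 86.37165832519531
bushing [0.4304 0.1781] [0.0895 0.0883] 1.4220919609069824
gauge [0.4258 0.0213] [0.0897 0.0896] 88.46189880371094
plug [0.6091 0.162  0.041 ]
gaugecase [0.4391 0.3523 0.034 ]
bearing [0.4269 0.1839 0.024 ]
bushing [0.4247 0.0215 0.056 ]
```

View pics/top0b.png

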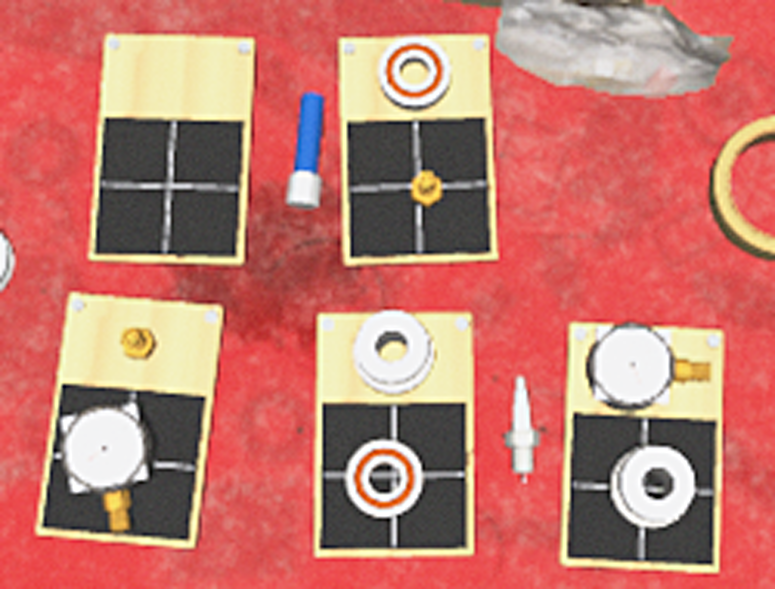

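Run:
```python
from h import *
for n in('top','scene'):
    d=np.load(f'pics/{n}0_d.npy');p,R,t=cam(n);v,u=np.mgrid[:480,:640]
    P=np.stack([(u-p['cx'])/p['fx']*d,(v-p['cy'])/p['fy']*d,d],-1).reshape(-1,3)[d.ravel()>0]
    W=(P-t)@R
    print(n)
    for y0 in np.arange(-.8,.6,.1):
        row=[]
        for x0 in np.arange(-.2,1.,.1):
            m=(W[:,0]>=x0)&(W[:,0]<x0+.1)&(W[:,1]>=y0)&(W[:,1]<y0+.1)
            row.append('%6.2f'%W[m,2].max() if m.any() else '   .  ')
        print('%5.1f'%y0,*row)
```

```text
top
 -0.8  -0.72  -0.35  -0.35  -0.40  -0.91  -0.91  -0.91  -0.91  -0.90  -0.28  -0.25  -0.80
 -0.7  -0.71  -0.34  -0.33  -0.20  -0.91  -0.91  -0.91  -0.90  -0.91  -0.80  -0.24  -0.54
 -0.6  -0.91  -0.91  -0.44  -0.11  -0.10  -0.20  -0.91  -0.90  -0.90   0.05  -0.37  -0.54
 -0.5  -0.91  -0.91  -0.43  -0.29  -0.22  -0.26  -0.61  -0.84   0.10   0.18   0.21   0.13
 -0.4    .    -0.91  -0.43  -0.43   0.16   0.16  -0.75    .     0.16   0.25   0.22   0.15
 -0.3    .    -0.91  -0.43  -0.16   0.16   0.16    .      .     0.15   0.15   0.17   0.18
 -0.2    .      .     0.02   0.02   0.01   0.00   0.00   0.03   0.09   0.11   0.15   0.19
 -0.1    .      .     0.03   0.02  -0.90   0.01   0.06   0.03   0.08   0.07   0.20   0.14
 -0.0    .      .     0.03   0.02  -0.91   0.01   0.06   0.04   0.03   0.19   0.19   0.17
  0.1  -0.82  -0.76   0.02   0.02  -0.90   0.01   0.06   0.06   0.04   0.18   0.20   0.13
  0.2  -0.91  -0.91  -0.91  -0.91  -0.91   0.01   0.05   0.05   0.02   0.13   0.16   0.14
  0.3  -0.90  -0.91  -0.91  -0.91  -0.91   0.03   0.04   0.04   0.02   0.01   0.01   0.00
  0.4  -0.91  -0
[... 727 characters left out ...]
     0.01   0.01   0.03   0.00   0.00   0.02   0.08   0.11   0.15   0.20
 -0.1    .      .     0.23   0.23    .     0.01   0.06   0.03   0.07   0.07   0.20    .  
 -0.0    .      .     0.17   0.01    .     0.03   0.06   0.03   0.05   0.19   0.19   0.17
  0.1    .    -0.14   0.01   0.01    .     0.01   0.06   0.06   0.04   0.17   0.20   0.13
  0.2    .      .      .      .      .     0.01   0.05   0.06   0.02   0.13   0.16   0.13
  0.3    .      .      .      .      .     0.03   0.04   0.04   0.01   0.01   0.00   0.00
  0.4    .      .      .      .      .     0.01   0.02   0.02   0.03   0.03   0.00   0.00
  0.5    .      .      .      .      .     0.00   0.02   0.00   0.04   0.03   0.00    .
```

Emit:
step_arm(steps=[0,0,-0.7,0,0,0,0,0,-1,0,0,0,0,0,-1,0,0,0,0.6,-0.5,-0.3,0,0,0,0.9,-0.73,0,0,0,0,0.9,-0.73,0,0,0,0,0.9,-0.73,0,0,0,0,0.9,-0.73,0,0,0,0,0.9,-0.73,0,0,0,0,0.9,-0.73,0,0,0,0,0.9,-0.73,0,0,0,0,0.9,-0.73,0,0,0,0,0.9,-0.73,0,0,0,0,0.9,-0.73,0,0,0,0,0.9,-0.73,0,0,0,0,0.9,-0.73,0,0,0,0,0.9,-0.73,0,0,0,0], fingers=-1)

```text
time: 1.57
tcp_pos: [0.4492, -0.1011, 0.289]
eef_rot: [-3.142, 0.0, 0.416]
ft_force: [1.3, -1.7, 0.2]
finger_gap: 1.003
```

Emit:
step_arm(steps=[0,0,0,0,0,0.104,0,0,0,0,0,0.104,0,0,0,0,0,0.104,0,0,0,0,0,0.104,-0.1,-0.6,0.17,0,0,0,-0.1,-1,0.17,0,0,0,-0.1,-1,0.17,0,0,0,-0.1,-1,0.17,0,0,0,-0.1,-1,0.17,0,0,0,-0.1,-1,0.17,0,0,0,-0.1,-1,0.17,0,0,0,-0.1,-1,0.17,0,0,0,-0.1,-1,0.17,0,0,0,-0.1,-1,0.17,0,0,0,0,-0.4,0,0,0,0,0,0,0,0,0,0])

```text
time: 2.9
tcp_pos: [0.4182, 0.1998, 0.2376]
eef_rot: [-3.141, 0.001, 0.004]
ft_force: [0.3, -0.5, 0.3]
finger_gap: 1.002
```

Run:
```python
from h import *
im,d,c=shot('wrist','w1');import pickle;pickle.dump(c,open('pics/w1.pkl','wb'))
s=state();print(s['tcp_pos'],s['eef_rot'],-c[1].T@c[2])
```

```text
[0.41860599 0.19783774 0.23781769] [3.14143450e+00 4.57889529e-04 1.66630709e-03] [0.49567666 0.19975361 0.41166231]
```

View pics/w1.png

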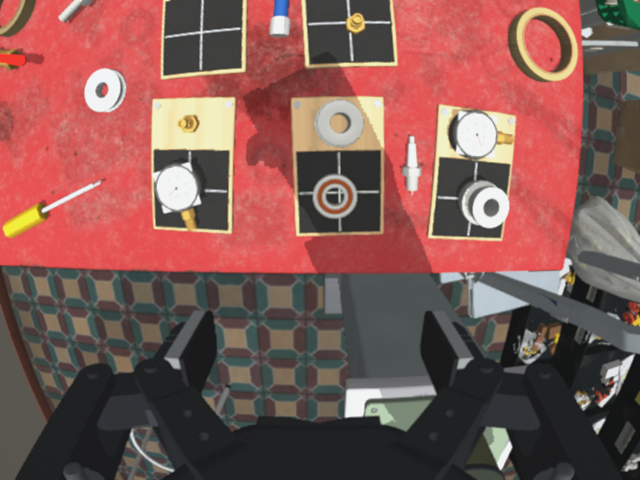

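```bash
cat > m1.py <<'E'
from h import *
import pickle
im=cv2.imread('pics/w1.png');c=pickle.load(open('pics/w1.pkl','rb'))
hsv=cv2.cvtColor(im,cv2.COLOR_BGR2HSV)
C={'spare':(.614,.329),'bearing':(.6185,.168),'plug':(.435,.347),'bushing':(.430,.178),'gauge':(.426,.021)}
dark=(hsv[...,2]<80).astype(np.uint8)
for k,(x,y) in C.items():
    q=np.array([proj('wrist',(x+dx,y+dy,.01),c) for dx,dy in((.05,.05),(.05,-.05),(-.05,-.05),(-.05,.05))],np.float32)
    m=np.zeros_like(dark);cv2.fillConvexPoly(m,q.astype(int),1);m&=dark
    n,l,st,_=cv2.connectedComponentsWithStats(m)
    pts=np.argwhere(np.isin(l,[i for i in range(1,n) if st[i,4]>80]))[:,::-1]
    w=np.array([onz('wrist',a,b,.01,c)[:2] for a,b in pts],np.float32)
    r=cv2.minAreaRect(w);print(k,np.round(r[0],4),np.round(r[1],4),round(r[2],1))
# enlarged patches
tiles=[]
for (u,v) in [(340,195),(480,205),(180,195),(355,25)]:
    u0,v0=max(u-50,0),max(v-45,0)
    tiles.append(cv2.resize(im[v0:v0+75,u0:u0+100],(400,300),interpolation=cv2.INTER_CUBIC));print(u0,v0)
cv2.imwrite('pics/w1b.png',np.vstack([np.hstack(tiles[:2]),np.hstack(tiles[2:])]))
E
python3 m1.py
```

```text
spare [0.6117 0.3287] [0.0895 0.0901] 89.8
bearing [0.6079 0.1675] [0.0739 0.0892] 3.6
plug [0.433  0.3462] [0.0891 0.0888] 86.4
bushing [0.4283 0.1776] [0.09   0.0892] 2.0
gauge [0.4241 0.022 ] [0.0888 0.0894] 88.2
290 150
430 160
130 150
305 0
```

View pics/w1b.png

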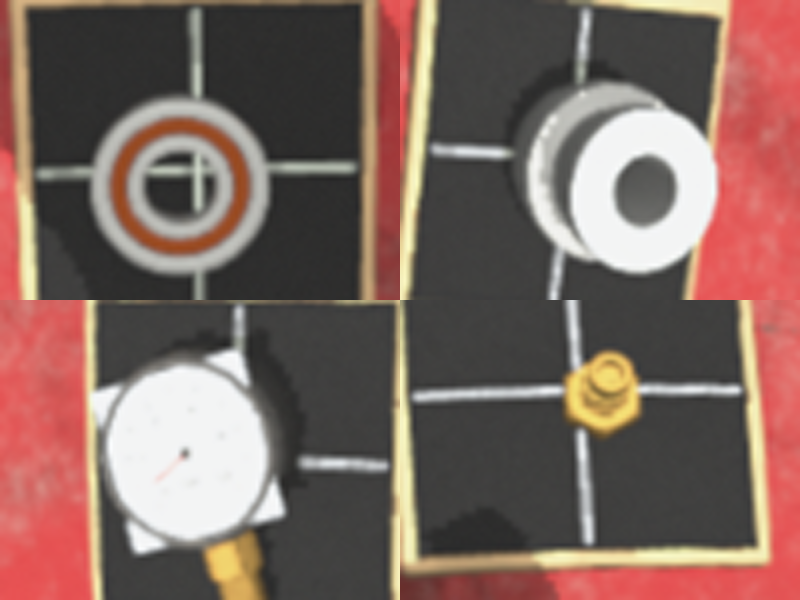

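Emit:
step_arm(steps=[0.5,0.1,0.4,0,0,0,0.8,0.2,0.7,0,0,0,0.8,0.2,0.7,0,0,0,0.8,0.2,0.7,0,0,0,0.8,0.2,0.7,0,0,0,0.7,0.2,0.7,0,0,0,0.3,0.1,0.4,0,0,0,0,0,0,0,0,0])

```text
time: 3.62
tcp_pos: [0.5604, 0.1579, 0.1066]
eef_rot: [3.139, 0.003, -0.004]
ft_force: [-1.1, -1.3, -0.6]
finger_gap: 1.004
```

```bash
cat > look.py <<'E'
import sys,pickle
from h import *
n=sys.argv[1]
s=state();im,d,c=shot('wrist',n);pickle.dump(c,open(f'pics/{n}.pkl','wb'))
print(s['time'],s['tcp_pos'],s['eef_rot'],-c[1].T@c[2])
E
python3 look.py w2
```

```text
3.6167 [0.56043771 0.15787508 0.10655173] [ 3.13942249e+00  2.65812763e-03 -3.66910710e-03] [0.63823238 0.15770993 0.28046158]
```

View pics/w2.png

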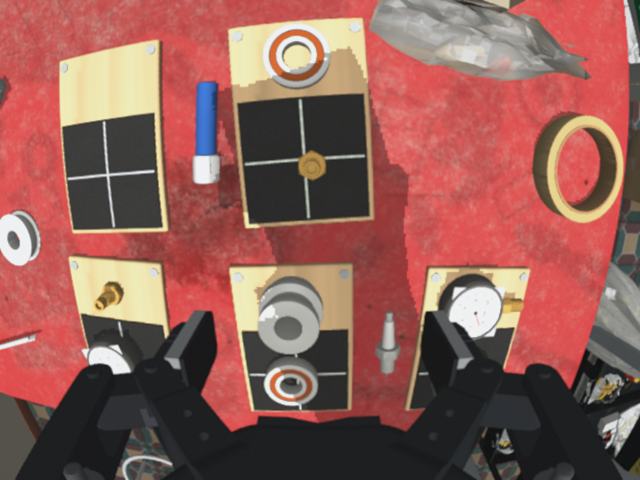

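```bash
cat > m2.py <<'E'
from h import *
import pickle
im=cv2.imread('pics/w2.png');c=pickle.load(open('pics/w2.pkl','rb'))
hsv=cv2.cvtColor(im,cv2.COLOR_BGR2HSV)
C={'spare':(.613,.329),'bearing':(.618,.168)}
dark=(hsv[...,2]<80).astype(np.uint8)
for k,(x,y) in C.items():
    q=np.array([proj('wrist',(x+dx,y+dy,.01),c) for dx,dy in((.05,.05),(.05,-.05),(-.05,-.05),(-.05,.05))],np.float32)
    m=np.zeros_like(dark);cv2.fillConvexPoly(m,q.astype(int),1);m&=dark
    n,l,st,_=cv2.connectedComponentsWithStats(m)
    pts=np.argwhere(np.isin(l,[i for i in range(1,n) if st[i,4]>80]))[:,::-1]
    w=np.array([onz('wrist',a,b,.01,c)[:2] for a,b in pts],np.float32)
    r=cv2.minAreaRect(w);print(k,np.round(r[0],4),np.round(r[1],4),round(r[2],1))
cr=im[140:190,285:335];cv2.imwrite('pics/w2b.png',cv2.resize(cr,(600,600),interpolation=cv2.INTER_CUBIC))
hs=hsv[140:190,285:335];m=((hs[...,1]>110)&(hs[...,2]>70)).astype(np.uint8)
cs,_=cv2.findContours(m,0,1);k=max(cs,key=cv2.contourArea).reshape(-1,2)+[285,140]
w=np.array([onz('wrist',a,b,.018,c)[:2] for a,b in k],np.float32);h=cv2.convexHull(w).reshape(-1,2)
print(cv2.minEnclosingCircle(w),w.min(0),w.max(0),(w.min(0)+w.max(0))/2)
for a in range(0,180,10):
    p=w@np.array([np.cos(np.radians(a)),np.sin(np.radians(a))]);print(a,round(np.ptp(p)*1000,1),end='; ')
E
python3 m2.py
```

```text
spare [0.6121 0.3282] [0.0905 0.0898] 89.9
bearing [0.6166 0.1678] [0.0904 0.0904] 3.5
((0.6127840280532837, 0.16233251988887787), 0.010896449908614159) [0.6021369  0.15272678] [0.62354475 0.17179903] [0.61284083 0.16226292]
0 21.4; 10 21.3; 20 20.6; 30 19.8; 40 20.3; 50 20.9; 60 21.2; 70 20.8; 80 20.0; 90 19.1; 100 19.9; 110 20.4; 120 21.1; 130 21.2; 140 20.8; 150 19.8; 160 20.2; 170 21.1;
```

View pics/w2b.png

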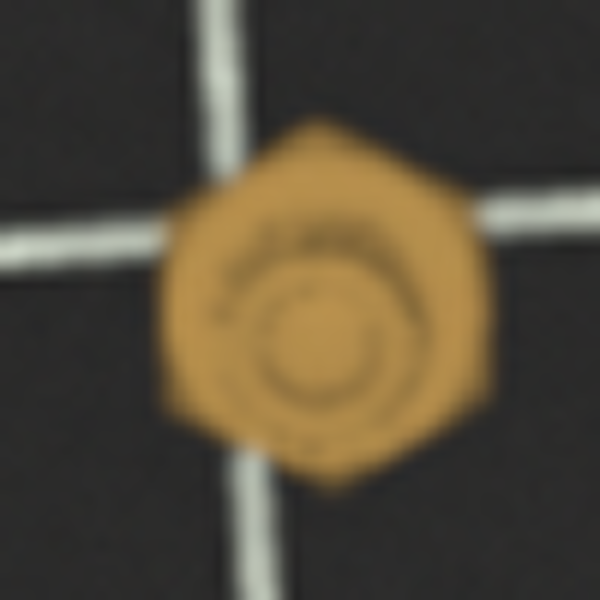

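Emit:
step_arm(steps=[0.4,0,0,0,0,0,0.8,-0.1,0.3,0,0,0,0.5,-0.05,0.6,0,0,0,0,0,0.6,0,0,0,0,0,0.5,0,0,0,0,0,0,0,0,0,0,0,0,0,0,0])

```text
time: 4.25
tcp_pos: [0.6106, 0.1655, 0.0502]
eef_rot: [-3.142, -0.0, -0.0]
ft_force: [0.6, 0.4, 0.7]
finger_gap: 0.998
```

```bash
python3 -c "
from h import *
s=state();print(s['tcp_pos'],s['eef_rot'])"
```

```text
[0.61057078 0.16554623 0.05017076] [-3.14151190e+00 -9.70279812e-05 -2.33888640e-04]
```

Emit:
step_arm(steps=[0.07,0.11,0,0,0,0,0,0,0,0,0,0,0,0,0,0,0,0])

```text
time: 4.5
tcp_pos: [0.6134, 0.1621, 0.0502]
eef_rot: [-3.141, -0.001, -0.001]
ft_force: [0.6, 0.6, 0.1]
finger_gap: 0.999
```

```bash
python3 look.py w3
python3 - <<'E'
from h import *
import pickle
im=cv2.imread('pics/w3.png');c=pickle.load(open('pics/w3.pkl','rb'))
print(proj('wrist',(.6127,.1623,.02),c))
cv2.imwrite('pics/w3b.png',cv2.resize(im[200:440,160:480],None,fx=2,fy=2))
E
```

```text
4.5 [0.61340475 0.16213223 0.05021047] [-3.14125474e+00 -1.39005110e-03 -6.02004235e-04] [0.69049776 0.1617712  0.22446057]
[317.9424275  265.82478499]
```

View pics/w3.png

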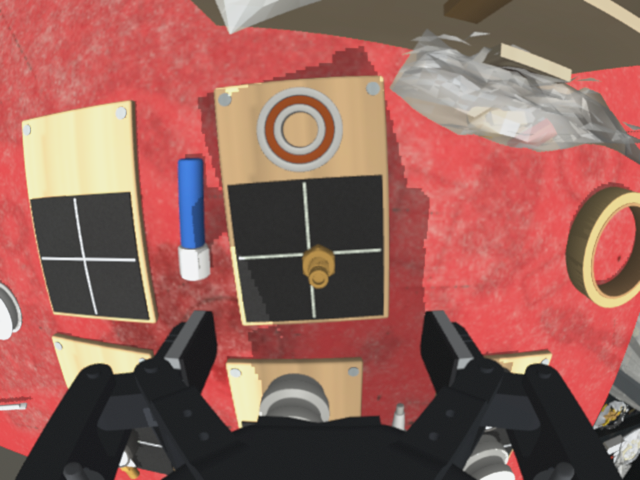

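Emit:
step_arm(steps=[0,0,0.5,0,0,0,0,0,0.5,0,0,0,0,0,0.2,0,0,0,0,0,0,0,0,0])

```text
time: 4.88
tcp_pos: [0.6123, 0.1623, 0.0121]
eef_rot: [3.141, 0.002, -0.0]
ft_force: [-0.8, 0.4, -0.9]
finger_gap: 0.998
```

Emit:
step_arm(steps=[0,0,0,0,0,0,0,0,0,0,0,0,0,0,0,0,0,0,0,0,0,0,0,0,0,0,0,0,0,0,0,0,0,0,0,0,0,0,0,0,0,0,0,0,0,0,0,0], fingers=1)

```text
time: 5.55
tcp_pos: [0.6129, 0.1624, 0.0131]
eef_rot: [-3.142, -0.0, -0.0]
ft_force: [-0.5, 0.3, -0.6]
finger_gap: 0.003
```

```bash
python3 look.py w4; python3 -c "
from h import *
shot('top','t4')"
```

```text
5.55 [0.61292937 0.16237806 0.01307615] [-3.14150207e+00 -8.15644564e-06 -2.89875945e-04] [0.69024189 0.16210857 0.1871887 ]
```

View pics/w4.png

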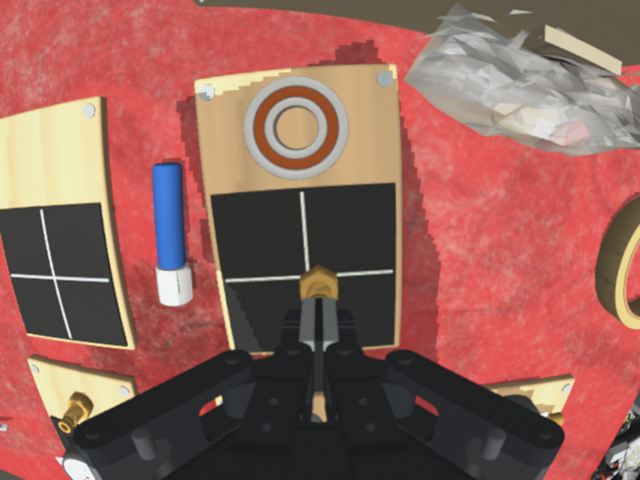

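Run:
```python
from h import *
import pickle
c=pickle.load(open('pics/w4.pkl','rb'))
for P in [(.6127,.1623,.02),(.6127,.1623,.041),(.6129,.1624,.013),(.6129,.1624,.032),(.6166,.1678,.01)]:print(P,proj('wrist',P,c))
im=cv2.imread('pics/w4.png');cv2.imwrite('pics/w4b.png',cv2.resize(im[220:380,220:420],None,fx=4,fy=3.7,interpolation=cv2.INTER_CUBIC))
im=cv2.imread('pics/t4.png');cv2.imwrite('pics/t4b.png',cv2.resize(im[130:250,240:400],None,fx=5,fy=5,interpolation=cv2.INTER_CUBIC))
```

```text
(0.6127, 0.1623, 0.02) [318.3188104  291.55618967]
(0.6127, 0.1623, 0.041) [318.28018322 311.40947042]
(0.6129, 0.1624, 0.013) [318.13430672 285.45891348]
(0.6129, 0.1624, 0.032) [318.08228734 301.9905978 ]
(0.6166, 0.1678, 0.01) [307.66723661 276.54533358]
```

View pics/w4b.png

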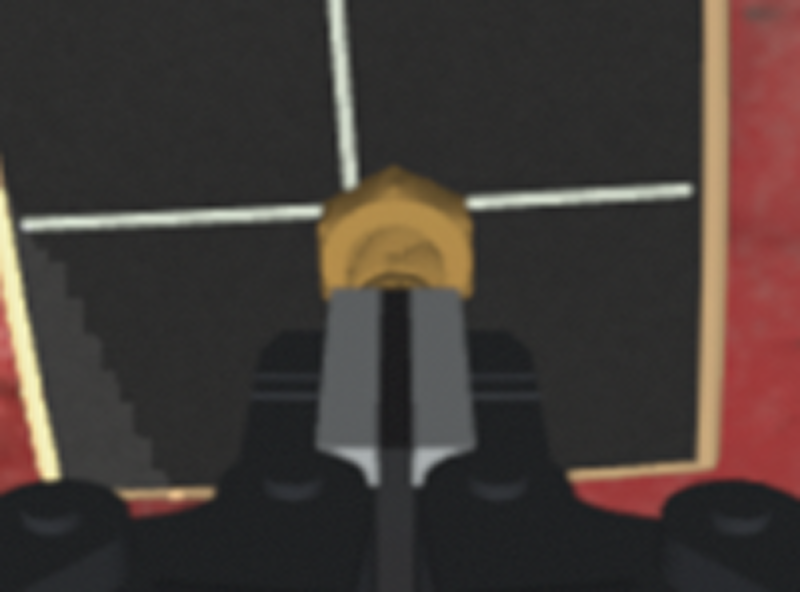

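View pics/t4b.png

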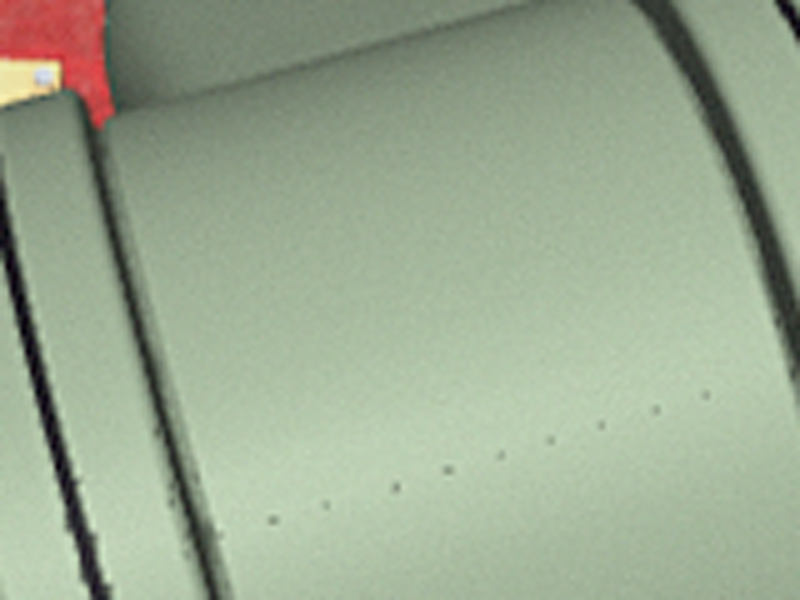

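Run:
```python
from h import *
import pickle
c=pickle.load(open('pics/w4.pkl','rb'))
for z in (.01,.013,.02,.03,.041,.05,.06):print(z,proj('wrist',(.6239,.1624,z),c),proj('wrist',(.6017,.1624,z),c))
im,d=get_image('wrist')
p,R,t=c
for u in (308,312,319,326,330):
  for v in range(262,350,8):
    o,r=ray('wrist',u,v,c);f=R[2]
    P=o+r*d[v,u]/(R[2]@r); print(u,v,np.round(P,4))
```

```text
0.01 [318.12276079 263.30624201] [318.16053703 302.38653571]
0.013 [318.11489838 265.40366714] [318.15364178 304.93712208]
0.02 [318.09561545 270.55167562] [318.13680137 311.16846985]
0.03 [318.06556164 278.58650727] [318.11075817 320.81067014]
0.041 [318.02859095 288.48955694] [318.07907065 332.55185246]
0.05 [317.99479373 297.56104039] [318.05044904 343.16579656]
0.06 [317.95285836 308.8416525 ] [318.01540499 356.17286641]
308 262 [0.6245 0.1676 0.0098]
308 270 [0.6203 0.1676 0.0101]
308 278 [0.6191 0.1674 0.0179]
308 286 [0.6157 0.1674 0.0199]
308 294 [0.6166 0.1671 0.0312]
308 302 [0.6228 0.1664 0.052 ]
308 310 [0.6236 0.1662 0.0605]
308 318 [0.623  0.1661 0.0657]
308 326 [0.6237 0.1659 0.0729]
308 334 [0.6233 0.1658 0.0777]
308 342 [0.6235 0.1656 0.0831]
312 262 [0.6246 0.1655 0.01  ]
312 270 [0.622  0.1655 0.0143]
312 278 [0.6194 0.1654 0.0185]
312 286 [0.6172 0.1653 0.0233]
312 294 [0.6174 0.1652 0.0329]
312 302 [0.6232 0.1648 0.0526]
312 310 [0.6233 0.1647 0.0598]
312 318 [0.6236 0.1646 0.0667]
312 326 [0.6224 0.1645 0.0705]
312 334 [0.6227 0.1644 0.0767]
312 342 [0.6235 0.16
[... 333 characters left out ...]
23  0.162  0.0824]
326 262 [0.6244 0.1584 0.0094]
326 270 [0.6213 0.1584 0.0126]
326 278 [0.6199 0.1585 0.0197]
326 286 [0.6178 0.1586 0.0248]
326 294 [0.6175 0.1588 0.0331]
326 302 [0.6231 0.1592 0.0525]
326 310 [0.6234 0.1593 0.06  ]
326 318 [0.6231 0.1594 0.0659]
326 326 [0.6231 0.1595 0.0717]
326 334 [0.6228 0.1596 0.0769]
326 342 [0.6228 0.1597 0.0819]
330 262 [0.6243 0.1563 0.009 ]
330 270 [0.6202 0.1563 0.0099]
330 278 [0.6202 0.1566 0.0205]
330 286 [0.6158 0.1566 0.0203]
330 294 [0.6147 0.1567 0.027 ]
330 302 [0.6236 0.1576 0.0536]
330 310 [0.6236 0.1578 0.0604]
330 318 [0.6233 0.1579 0.0662]
330 326 [0.6229 0.1581 0.0714]
330 334 [0.6236 0.1583 0.0782]
330 342 [0.6902 0.1621 0.1872]
```

```bash
cat > cloud.py <<'E'
from h import *
def cloud():
    c=cam('wrist');im,d=get_image('wrist');p,R,t=c
    v,u=np.mgrid[:480,:640];x=(u-p['cx'])/p['fx'];y=(v-p['cy'])/p['fy'];r=np.hypot(x,y)+1e-12
    ray=np.stack([x*np.sin(r)/r,y*np.sin(r)/r,np.cos(r)],-1)
    P=ray*(d/ray[...,2])[...,None]
    return im,d,(P-t)@R
E
python3 - <<'E'
from cloud import *
s=state();im,d,W=cloud()
T=s['tcp_pos'];print(T)
print(d[400:480:20,320],W[400:480:20,320].round(3))
for v in range(290,480,10):
    print(v,' '.join('(%d %d %d)'%tuple(((W[v,u]-T)*1000).round()) if d[v,u]>0 else '-' for u in (200,240,270,290,305,318,335,350)))
E
```

```text
[0.61291595 0.16240351 0.01302192]
[0.21979441 0.22312205 0.0768118  0.0727491 ] [[0.531 0.161 0.007]
 [0.514 0.161 0.009]
 [0.625 0.162 0.128]
 [0.623 0.162 0.132]]
290 (-10 68 -14) (-5 42 -3) (-4 25 -3) (-5 15 -5) (1 6 7) (5 0 17) (0 -8 7) (-4 -17 -4)
300 (-16 69 -14) (-10 42 -3) (-10 26 -3) (-10 15 -3) (10 5 37) (10 0 37) (-6 -9 5) (-11 -17 -5)
310 (-23 70 -14) (-16 42 -3) (-16 26 -3) (6 11 39) (11 5 48) (10 0 47) (11 -7 47) (-17 -17 -5)
320 (-29 70 -13) (-23 43 -3) (-22 26 -3) (7 11 48) (11 5 55) (11 0 56) (10 -6 55) (6 -12 47)
330 (-37 72 -14) (-29 44 -4) (-30 27 -5) (6 10 55) (11 4 62) (11 0 62) (10 -6 61) (6 -12 55)
340 (-44 73 -14) (-36 44 -3) (-36 27 -4) (7 10 63) (10 4 68) (10 0 68) (11 -6 69) (6 -11 62)
350 (-52 74 -14) (11 25 76) (-42 27 -3) (13 9 78) (11 4 75) (7 0 70) (11 -5 76) (13 -10 78)
360 (-59 75 -14) (12 23 84) (7 15 75) (11 8 81) (12 4 82) (3 0 69) (12 -5 82) (11 -10 82)
370 (12 35 89) (11 23 88) (12 14 87) (12 8 87) (12 4 87) (-2 0 69) (11 -5 86) (12 -9 87)
380 (12 33 94) (7 23 87) (16 12 98) (16 7 97) (11 4 91) (-7 0 69) (16 -4 98) (17 -8 98)
390 (12 32 99) (4 23 88) (17 12 103) (16 7 102) (11 3 95) (-11 0 69) (16 -4 102) (17 -8 102)
400 (9 32 99) (1 24 89) (16 11 106) (17 7 106) (7 4 95) (-82 0 -6) (12 -4 101) (16 -8 105)
410 (-105 84 -15) (-5 25 87) (16 11 109) (16 6 109) (3 4 95) (-91 0 -6) (9 -5 101) (17 -7 110)
420 (2 33 100) (-8 25 89) (17 11 113) (17 6 113) (9 3 105) (-95 0 0) (9 -4 105) (16 -7 112)
430 (-1 34 101) (17 17 117) (17 10 116) (17 6 116) (11 3 111) (11 0 111) (11 -4 110) (16 -7 116)
440 (-4 34 102) (15 17 119) (16 10 119) (17 6 119) (10 3 113) (10 0 113) (10 -4 113) (17 -7 120)
450 (-8 34 104) (18 15 124) (18 9 124) (16 6 121) (11 3 117) (11 0 117) (11 -4 117) (17 -7 122)
460 (11 26 122) (19 15 127) (19 9 127) (12 6 121) (11 3 120) (11 0 120) (11 -4 120) (15 -7 124)
470 (11 25 125) (20 14 130) (18 9 129) (11 6 123) (10 3 122) (11 0 123) (10 -4 122) (15 -7 126)
```

Emit:
step_arm(steps=[0,0,0,0,0,0,0,0,0,0,0,0,0,0,0,0,0,0,0,0,0,0,0,0,0,0,0,0,0,0,0,0,0,0,0,0], fingers=-1)

```text
time: 6.25
tcp_pos: [0.6129, 0.1624, 0.013]
eef_rot: [-3.141, 0.0, -0.0]
ft_force: [0.2, -0.6, -0.6]
finger_gap: 0.844
```

Emit:
step_arm(steps=[0,0,0.3,0,0,0,0,0,0.4,0,0,0,0,0,0.3,0,0,0,0,0,0.25,0,0,0,0,0,0,0,0,0,0,0,0,0,0,0])

```text
time: 6.75
tcp_pos: [0.6126, 0.1623, -0.0251]
eef_rot: [3.141, 0.001, -0.0]
ft_force: [-0.4, 0.4, 0.7]
finger_gap: 0.997
```

```bash
python3 look.py w5
```

```text
6.75 [ 0.61261191  0.16234704 -0.02507693] [ 3.14147475e+00  9.22797399e-04 -2.61401826e-04] [0.69010365 0.16206115 0.14896442]
```

View pics/w5.png

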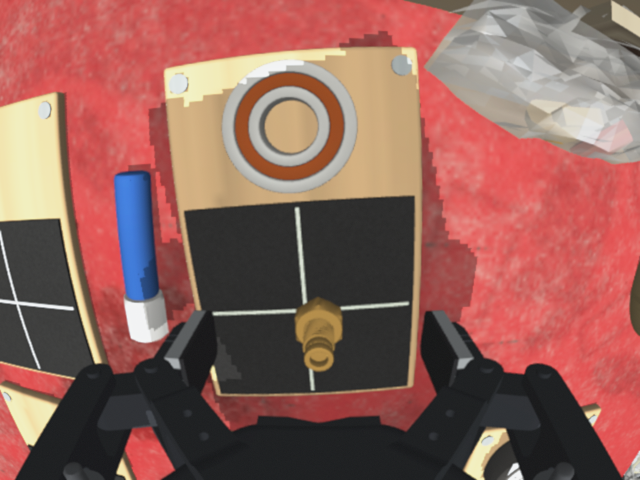

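Plug at (319,330), centred between the fingers (212 and 428). Close.

Emit:
step_arm(steps=[0,0,0,0,0,0,0,0,0,0,0,0,0,0,0,0,0,0,0,0,0,0,0,0,0,0,0,0,0,0,0,0,0,0,0,0,0,0,0,0,0,0,0,0,0,0,0,0], fingers=1)

```text
time: 7.47
tcp_pos: [0.6148, 0.1624, -0.0219]
eef_rot: [-3.141, -0.004, -0.001]
ft_force: [-3.7, -2.2, 34.7]
finger_gap: 0.197
```

```bash
python3 look.py w6
```

```text
7.4667 [ 0.61482051  0.16242312 -0.0219147 ] [-3.14088702e+00 -4.34644254e-03 -5.20763041e-04] [0.6913657  0.16199618 0.15252329]
```

View pics/w6.png

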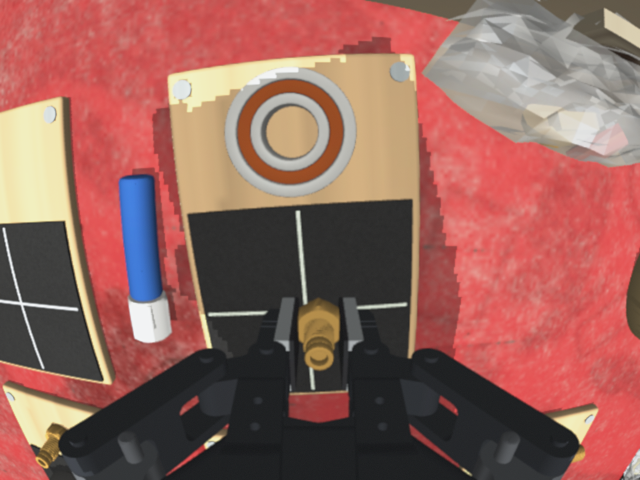

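Emit:
step_arm(steps=[0,0,-0.2,0,0,0,0,0,-0.4,0,0,0,0,0,-0.7,0,0,0,0,-0.3,-0.7,0,0,0,0,-0.6,0,0,0,0,0,-0.8,0,0,0,0,0,-0.9,0,0,0,0,0,-0.9,0,0,0,0,0,-0.8,0,0,0,0,0,-0.7,0,0,0,0,0,-0.4,0,0,0,0,0,-0.15,0,0,0,0,0,0,0,0,0,0,0,0,0,0,0,0,0,0,0,0,0])

```text
invalid input
```

```bash
python3 look.py w7
```

```text
7.5167 [ 0.61480348  0.16242144 -0.02191369] [-3.14086292e+00 -4.30645174e-03 -4.97580462e-04] [0.69136549 0.16199615 0.15252341]
```

View pics/w7.png

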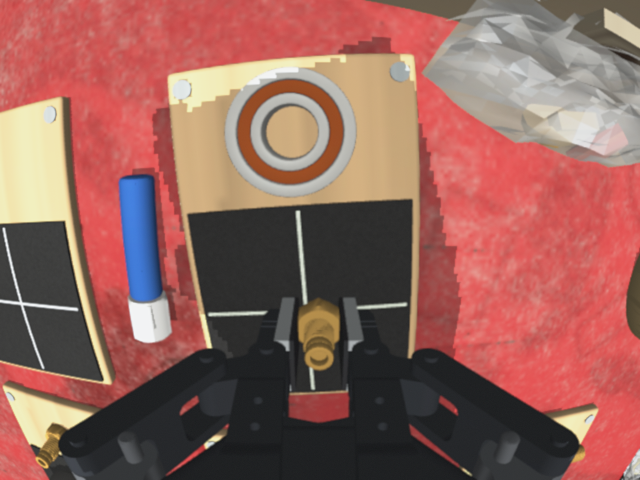

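Emit:
step_arm(steps=[0,0,-0.2,0,0,0,0,0,-0.4,0,0,0,0,0,-0.7,0,0,0,0,-0.3,-0.7,0,0,0,0,-0.6,0,0,0,0,0,-0.8,0,0,0,0,0,-0.9,0,0,0,0,0,-0.9,0,0,0,0,0,-0.8,0,0,0,0,0,-0.7,0,0,0,0,0,-0.4,0,0,0,0,0,-0.15,0,0,0,0,0,0,0,0,0,0,0,0,0,0,0,0])

```text
time: 8.73
tcp_pos: [0.6132, 0.3279, 0.0358]
eef_rot: [3.141, -0.0, -0.001]
ft_force: [0.2, 0.0, 0.1]
finger_gap: 0.196
```

```bash
python3 look.py w8
```

```text
8.7333 [0.6131811  0.32788143 0.03578084] [ 3.14104449e+00 -1.54241850e-04 -7.65542916e-04] [0.69045821 0.32764913 0.20991091]
```

View pics/w8.png

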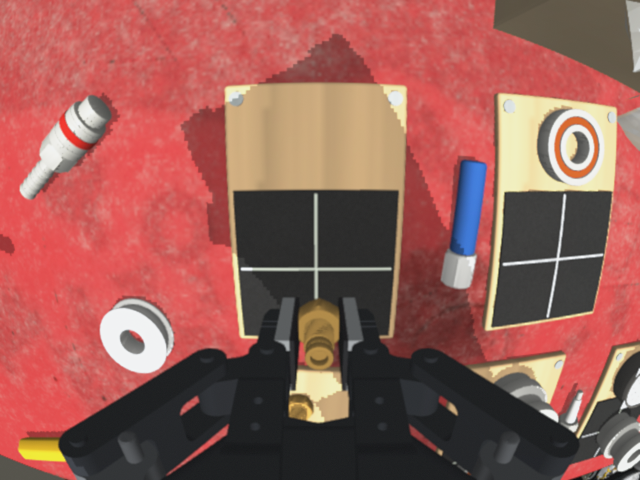

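Emit:
step_arm(steps=[0,0,0.4,0,0,0,0,0,0.6,0,0,0,0,0,0.5,0,0,0,0,0,0.25,0,0,0,0,0,0.12,0,0,0,0,0,0,0,0,0])

```text
time: 9.28
tcp_pos: [0.6127, 0.3284, -0.0209]
eef_rot: [3.141, 0.001, -0.001]
ft_force: [1.1, -0.2, -0.7]
finger_gap: 0.194
```

Emit:
step_arm(steps=[0,0,0,0,0,0,0,0,0,0,0,0,0,0,0,0,0,0,0,0,0,0,0,0,0,0,-0.3,0,0,0,0,0,-0.6,0,0,0,0,0,-0.9,0,0,0], fingers=-1)

```text
time: 9.87
tcp_pos: [0.612, 0.3285, 0.033]
eef_rot: [3.14, 0.002, -0.0]
ft_force: [0.1, 0.1, 0.7]
finger_gap: 0.998
```

Emit:
step_arm(steps=[-0.3,0.2,-0.6,0,0,0,-0.7,0.6,-0.3,0,0,0,-0.9,0.75,0,0,0,0,-0.9,0.75,0,0,0,0,-0.9,0.75,0,0,0,0,-0.9,0.75,0,0,0,0,-0.9,0.65,0,0,0,0,-0.5,0.4,0,0,0,0,-0.2,0.1,0,0,0,0,0,0,0,0,0,0,0,0,0,0,0,0])

```text
time: 10.78
tcp_pos: [0.4279, 0.1812, 0.0608]
eef_rot: [-3.141, -0.001, -0.0]
ft_force: [0.3, 1.6, -0.1]
finger_gap: 0.997
```

```bash
python3 look.py w9
```

```text
10.7833 [0.42788238 0.18118427 0.06081884] [-3.14068331e+00 -1.21286022e-03 -1.54895051e-05] [0.50498565 0.18074895 0.23502913]
```

View pics/w9.png

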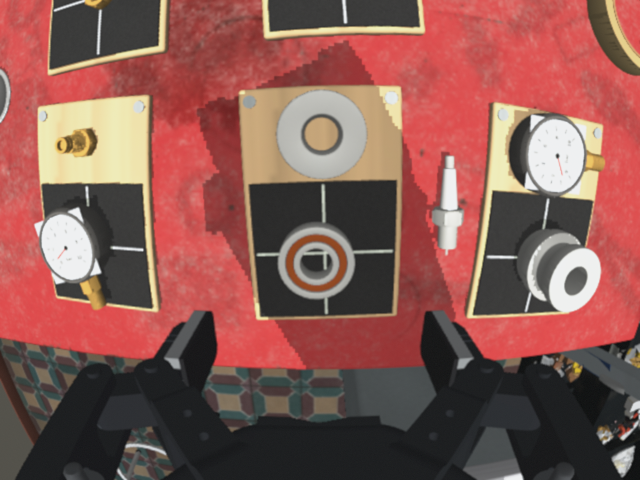

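```bash
cat > mm.py <<'E'
from h import *
import pickle
def load(n):
    im=cv2.imread(f'pics/{n}.png');return im,cv2.cvtColor(im,cv2.COLOR_BGR2HSV),pickle.load(open(f'pics/{n}.pkl','rb'))
def pad(n,x,y):
    im,hsv,c=load(n);dark=(hsv[...,2]<80).astype(np.uint8)
    q=np.array([proj('wrist',(x+dx,y+dy,.01),c) for dx,dy in((.05,.05),(.05,-.05),(-.05,-.05),(-.05,.05))],np.float32)
    m=np.zeros_like(dark);cv2.fillConvexPoly(m,q.astype(int),1);m&=dark
    k,l,st,_=cv2.connectedComponentsWithStats(m)
    pts=np.argwhere(np.isin(l,[i for i in range(1,k) if st[i,4]>80]))[:,::-1]
    w=np.array([onz('wrist',a,b,.01,c)[:2] for a,b in pts],np.float32)
    r=cv2.minAreaRect(w);return np.round(r[0],4),np.round(r[1],4),round(r[2],1)
def blob(n,mask,box,z):
    im,hsv,c=load(n);u0,v0,u1,v1=box
    m=np.zeros(mask.shape,np.uint8);m[v0:v1,u0:u1]=mask[v0:v1,u0:u1]
    cs,_=cv2.findContours(m,0,cv2.CHAIN_APPROX_NONE);k=max(cs,key=cv2.contourArea).reshape(-1,2)
    w=np.array([onz('wrist',a,b,z,c)[:2] for a,b in k],np.float32);return w
def circ(w):
    (x,y),(a,b),t=cv2.fitEllipse(w*1000);return round(x/1000,4),round(y/1000,4),round(a,1),round(b,1)
E
python3 - <<'E'
from mm import *
im,h,c=load('w9')
m=((h[...,0]<15)&(h[...,1]>110)).astype(np.uint8)
w=blob('w9',m,(270,215,365,305),.024);print('orange',circ(w))
m=(h[...,2]>100).astype(np.uint8);m=cv2.morphologyEx(m,cv2.MORPH_OPEN,np.ones((7,7)))
w=blob('w9',m,(262,205,378,310),.024);print('outer',circ(w))
print(pad('w9',.43,.178),pad('w9',.425,.022),pad('w9',.434,.3466))
cv2.imwrite('pics/m9.png',m*255)
E
```

```text
orange (0.4262, 0.1826, 36.0, 36.3)
outer (0.4264, 0.1826, 46.4, 47.6)
(array([0.4287, 0.1772]), array([0.0909, 0.0905]), 1.7) (array([0.4259, 0.0221]), array([0.0906, 0.0931]), 88.5) (array([0.4332, 0.3455]), array([0.0907, 0.0904]), 86.4)
```

Emit:
step_arm(steps=[-0.06,-0.05,0.5,0,0,0,0,0,0.8,0,0,0,0,0,0.8,0,0,0,0,0,0.5,0,0,0,0,0,0.2,0,0,0,0,0,0,0,0,0])

```text
time: 11.33
tcp_pos: [0.4251, 0.1822, -0.0246]
eef_rot: [3.141, 0.001, 0.0]
ft_force: [-0.6, -0.3, 1.3]
finger_gap: 1.0
```

Emit:
step_arm(steps=[0,0,0,0,0,0,0,0,0,0,0,0,0,0,0,0,0,0,0,0,0,0,0,0,0,0,0,0,0,0,0,0,0,0,0,0], fingers=1)

```text
time: 11.83
tcp_pos: [0.4256, 0.1821, -0.0224]
eef_rot: [-3.141, -0.001, -0.0]
ft_force: [-2.3, -0.6, 18.9]
finger_gap: 0.523
```

```bash
python3 look.py w10
```

```text
11.8333 [ 0.42563345  0.1821304  -0.02241418] [-3.14085870e+00 -1.46707503e-03 -3.69946760e-04] [0.50270841 0.18171337 0.15183868]
```

View pics/w10.png

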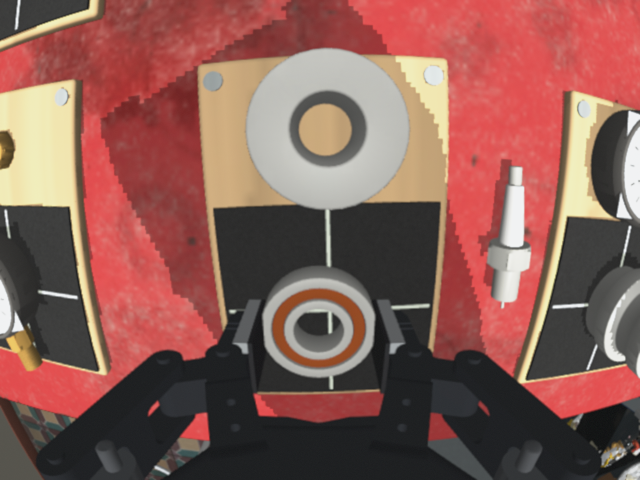

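Emit:
step_arm(steps=[0,0,-0.2,0,0,0,0,0,-0.5,0,0,0,0,0,-0.8,0,0,0,0.2,0,-0.7,0,0,0,0.6,0.1,-0.4,0,0,0,0.9,0.1,0,0,0,0,0.9,0.1,0,0,0,0,0.9,0.1,0,0,0,0,0.9,0.07,0,0,0,0,0.9,0,0,0,0,0,0.7,0,0,0,0,0,0.3,0,0,0,0,0,0.07,0,0,0,0,0,0,0,0,0,0,0,0,0,0,0,0,0,0])

```text
invalid input
```

```bash
python3 look.py w11
```

```text
11.8833 [ 0.42567707  0.18213455 -0.02240425] [-3.14081912e+00 -1.54618218e-03 -3.90955768e-04] [0.50270829 0.18171301 0.15183872]
```

View pics/w11.png

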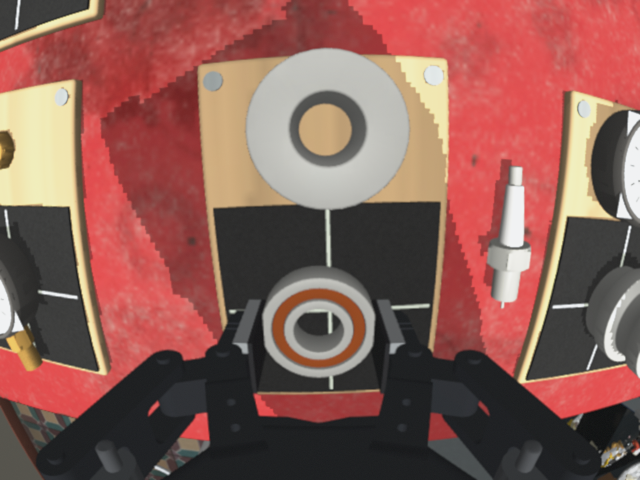

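Emit:
step_arm(steps=[0,0,-0.2,0,0,0,0,0,-0.5,0,0,0,0,0,-0.8,0,0,0,0.2,0,-0.7,0,0,0,0.6,0.1,-0.4,0,0,0,0.9,0.1,0,0,0,0,0.9,0.1,0,0,0,0,0.9,0.1,0,0,0,0,0.9,0.07,0,0,0,0,0.9,0,0,0,0,0,0.7,0,0,0,0,0,0.3,0,0,0,0,0,0.07,0,0,0,0,0])

```text
time: 13.02
tcp_pos: [0.6174, 0.1673, 0.0547]
eef_rot: [-3.142, -0.001, -0.001]
ft_force: [-0.9, -0.9, -1.0]
finger_gap: 0.513
```

Emit:
step_arm(steps=[0,0,0,0,0,0,0,0,0,0,0,0])

```text
time: 13.18
tcp_pos: [0.6155, 0.168, 0.0547]
eef_rot: [-3.141, 0.0, 0.0]
ft_force: [-0.7, -0.8, -1.1]
finger_gap: 0.515
```

```bash
python3 look.py w12
python3 - <<'E'
from mm import *
im,h,c=load('w12');print(pad('w12',.617,.168),pad('w12',.613,.328))
m=((h[...,0]<15)&(h[...,1]>110)).astype(np.uint8)
s=state();z=s['tcp_pos'][2]+.0225+.024
w=blob('w12',m,(250,260,390,400),z);print('orange',circ(w),z)
E
```

```text
13.1833 [0.61546564 0.16796585 0.05468564] [-3.14146764e+00  4.87251873e-04  7.90114824e-05] [0.69286401 0.16766698 0.22875682]
(array([0.6146, 0.1679]), array([0.097 , 0.0913]), 2.4) (array([0.613, 0.328]), array([0.0908, 0.0901]), 89.9)
orange (0.6169, 0.1678, 36.1, 36.3) 0.10121332812597211
```

View pics/w12.png

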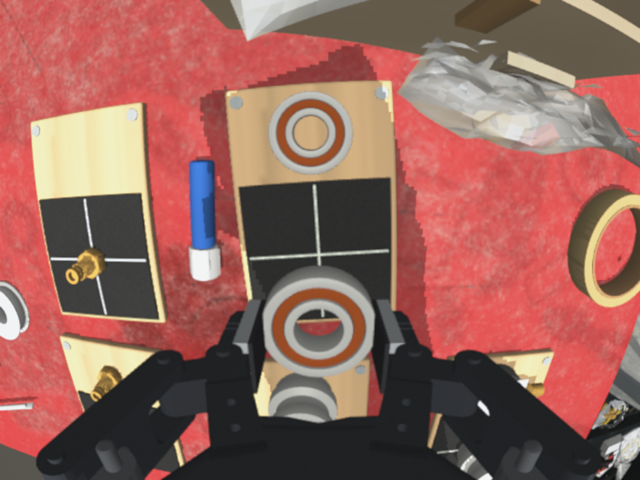

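Run:
```python
from mm import *
im,h,c=load('w12');print(onz('wrist',319.3,253.9,.01,c))
im,h,c=load('w5')  # vertical (296,208)->(313,390) horizontal (215,313)->(408,304)
print(onz('wrist',305.5,308.8,.01,c)); print(pad('w5',.617,.168))
im=cv2.imread('pics/w12.png');cv2.imwrite('pics/w12b.png',cv2.resize(im[180:280,240:400],(800,500),interpolation=cv2.INTER_CUBIC))
```

```text
[0.61708377 0.16727196 0.01      ]
[0.61747091 0.16757004 0.01      ]
(array([0.6171, 0.1716]), array([0.0911, 0.0982]), 3.5)
```

View pics/w12b.png

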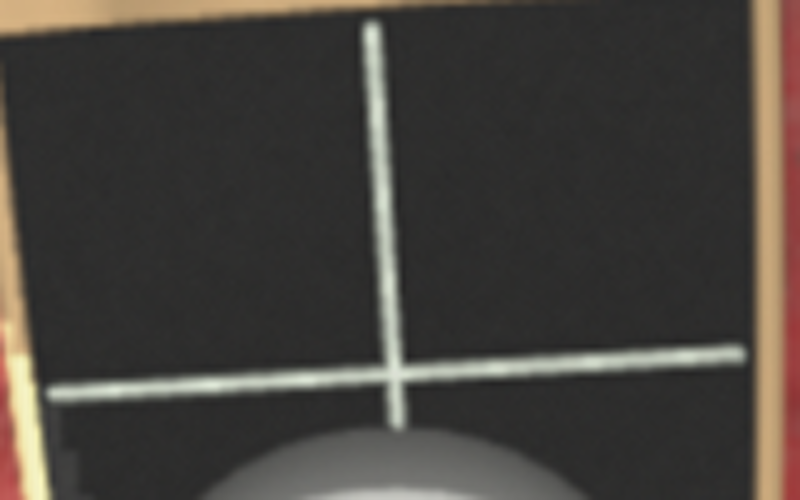

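Emit:
step_arm(steps=[0,0,0.4,0,0,0,0,0,0.7,0,0,0,0,0,0.7,0,0,0,0,0,0.4,0,0,0,0,0,0.25,0,0,0,0,0,0.09,0,0,0,0,0,0,0,0,0])

```text
time: 13.82
tcp_pos: [0.6159, 0.1678, -0.0217]
eef_rot: [3.142, 0.001, -0.0]
ft_force: [-1.1, -0.2, -1.4]
finger_gap: 0.517
```

Emit:
step_arm(steps=[0,0,0,0,0,0,0,0,0,0,0,0,0,0,0,0,0,0,0,0,0,0,0,0,0,0,-0.3,0,0,0,0,0,-0.6,0,0,0,0,0,-0.8,0,0,0,0,0,-0.8,0,0,0,0,0,0,0,0,0], fingers=-1)

```text
time: 14.57
tcp_pos: [0.6183, 0.1683, 0.0583]
eef_rot: [-3.14, -0.006, -0.0]
ft_force: [1.4, 0.2, 0.0]
finger_gap: 0.998
```

```bash
python3 look.py w13
python3 - <<'E'
from mm import *
im,h,c=load('w13');print(pad('w13',.617,.168))
m=((h[...,0]<15)&(h[...,1]>110)).astype(np.uint8)
w=blob('w13',m,(270,220,370,310),.024);print('orange',circ(w))
E
```

```text
14.5667 [0.61831238 0.16829948 0.05827659] [-3.13980125e+00 -5.98708417e-03 -3.72699829e-04] [0.6945902  0.1676929  0.23285487]
(array([0.6171, 0.1678]), array([0.0908, 0.0903]), 3.5)
orange (0.6169, 0.1678, 36.0, 36.3)
```

View pics/w13.png

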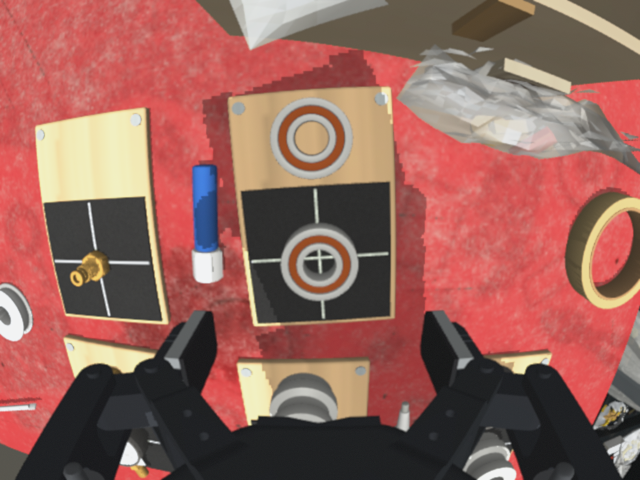

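Emit:
step_arm(steps=[-0.4,0.3,-0.3,0,0,0,-0.8,0.6,0,0,0,0,-0.9,0.7,0,0,0,0,-0.9,0.7,0,0,0,0,-0.9,0.7,0,0,0,0,-0.9,0.7,0,0,0,0,-0.8,0.6,0,0,0,0,-0.5,0.4,0,0,0,0,-0.3,0.18,0,0,0,0,0,0,0,0,0,0,0,0,0,0,0,0,0,0,0,0,0,0])

```text
time: 15.62
tcp_pos: [0.4249, 0.022, 0.0621]
eef_rot: [-3.141, -0.0, 0.0]
ft_force: [0.2, 0.3, -0.0]
finger_gap: 0.998
```

```bash
python3 look.py w14
python3 - <<'E'
from mm import *
im,h,c=load('w14');print(pad('w14',.425,.022))
m=((h[...,2]>120)&(h[...,1]<70)).astype(np.uint8);cv2.imwrite('pics/m14.png',m*255)
E
```

```text
15.6167 [0.42488694 0.02198823 0.06211898] [-3.14119213e+00 -4.71418037e-04  2.66590334e-04] [0.50214063 0.02168023 0.23628447]
(array([0.426 , 0.0208]), array([0.0903, 0.094 ]), 88.4)
```

View pics/w14.png

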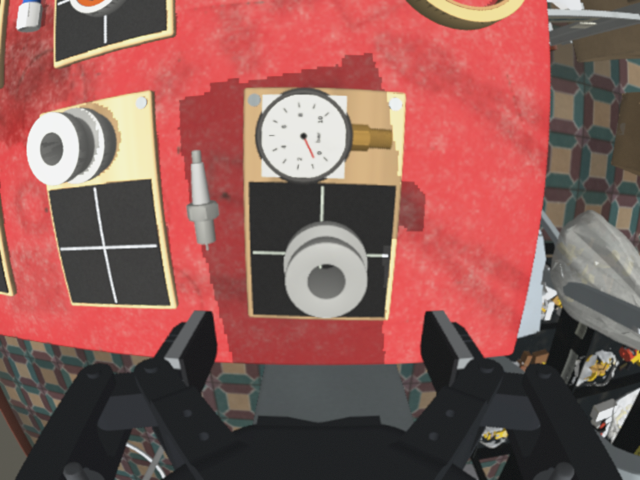

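Run:
```python
from mm import *
im,h,c=load('w14')
print(h[225:322:4,326,2]); print(h[278,278:376:3,2])
cv2.imwrite('pics/w14b.png',cv2.resize(im[215:325,270:385],(690,660),interpolation=cv2.INTER_CUBIC))
```

```text
[162 197 198 110 122 209 204 200 197 194  55  83  97 101 105 108 112 115
 122 202 200 197 194 200 162]
[ 47  45  86 196 195 195 194 195 196 194 113 102 103 103 103 102 102 101
 101 101  99  98 123 195 194 194 194 195 194 193  59  46  46]
```

View pics/w14b.png

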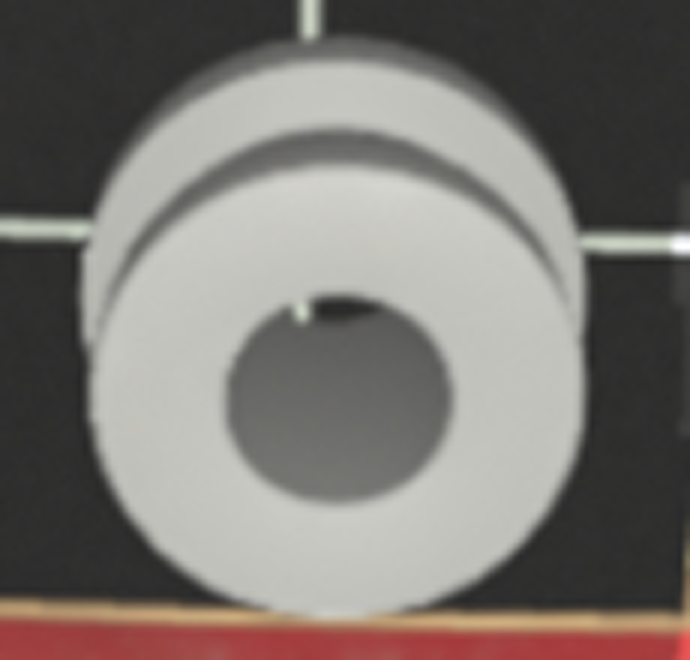

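Run:
```python
from mm import *
im,h,c=load('w14')
P=lambda u,v,z:onz('wrist',270+u/6-.5+.08,215+v/6-.42,z,c)[:2]
for e in [((90,400),(585,400),(337,165),(337,617)),((226,400),(453,400),(339,295),(339,505))]:
    q=[P(*a,.056) for a in e];print(np.round(q,4),'c',(q[2][0]+q[3][0])/2,(q[0][1]+q[1][1])/2)
# cross: right arm (600-670,242), left arm (0-85,229), vertical top (312,0-38)
print('cross', onz('wrist',*[270+300/6,215+236/6],.01,c))
m=(h[...,2]>150).astype(np.uint8)
```

```text
[[ 0.4246  0.0397]
 [ 0.4245 -0.004 ]
 [ 0.4462  0.0181]
 [ 0.4029  0.0178]] c 0.4245575674586779 0.017887165599404342
[[0.4246 0.0277]
 [0.4246 0.0078]
 [0.4345 0.0179]
 [0.4144 0.0177]] c 0.42443053095381156 0.017748916406968927
cross [0.42372215 0.02086356 0.01      ]
```

Emit:
step_arm(steps=[0,0.14,0.2,0,0,0,0,0,0.5,0,0,0,0,0,0.8,0,0,0,0,0,0.7,0,0,0,0,0,0.35,0,0,0,0,0,0.12,0,0,0,0,0,0,0,0,0], fingers=-0.7)

```text
time: 16.25
tcp_pos: [0.4255, 0.0174, -0.0179]
eef_rot: [-3.141, 0.002, -0.0]
ft_force: [0.8, 0.4, 0.5]
finger_gap: 0.846
```

Emit:
step_arm(steps=[0,0,0,0,0,0,0,0,0,0,0,0,0,0,0,0,0,0,0,0,0,0,0,0,0,0,0,0,0,0,0,0,0,0,0,0], fingers=1)

```text
time: 16.75
tcp_pos: [0.4259, 0.0174, -0.0161]
eef_rot: [-3.141, -0.001, -0.0]
ft_force: [-0.9, -0.2, 16.3]
finger_gap: 0.546
```

```bash
python3 look.py w15
```

```text
16.75 [ 0.42585089  0.01735549 -0.01605405] [-3.14128929e+00 -7.38799729e-04 -1.10213002e-04] [0.5030414  0.01701668 0.1581424 ]
```

View pics/w15.png

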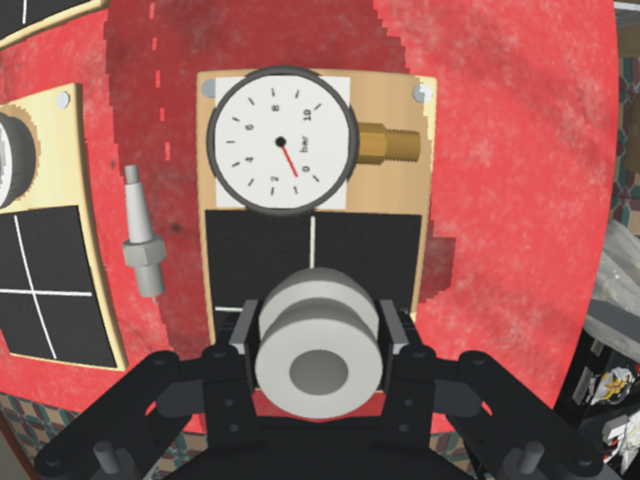

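Emit:
step_arm(steps=[0,0,-0.2,0,0,0,0,0,-0.4,0,0,0,0,0,-0.7,0,0,0,0,-0.2,-0.7,0,0,0,0,-0.5,-0.2,0,0,0,0.05,-0.8,0,0,0,0,0.05,-0.9,0,0,0,0,0.05,-0.9,0,0,0,0,0,-0.9,0,0,0,0,0,-0.7,0,0,0,0,0,-0.33,0,0,0,0,0,-0.1,0,0,0,0,0,0,0,0,0,0])

```text
time: 17.88
tcp_pos: [0.4298, 0.177, 0.0492]
eef_rot: [-3.142, 0.001, 0.0]
ft_force: [0.2, -0.9, -2.4]
finger_gap: 0.544
```

Emit:
step_arm(steps=[0,0,0,0,0,0,0,0,0,0,0,0])

```text
time: 18.05
tcp_pos: [0.4299, 0.1758, 0.049]
eef_rot: [3.141, 0.002, -0.002]
ft_force: [-0.3, -0.0, -2.2]
finger_gap: 0.544
```

```bash
python3 look.py w16; python3 -c "
from mm import *
print(pad('w16',.4287,.1775))
im=cv2.imread('pics/w16.png');cv2.imwrite('pics/w16b.png',cv2.resize(im[180:420,200:440],(600,600),interpolation=cv2.INTER_CUBIC))"
```

```text
18.05 [0.42994904 0.17582336 0.04897305] [ 3.14108878e+00  1.64196065e-03 -1.90924204e-03] [0.50755848 0.17550621 0.22297368]
(array([0.4269, 0.1761]), array([0.0962, 0.0946]), 0.4)
```

View pics/w16.png

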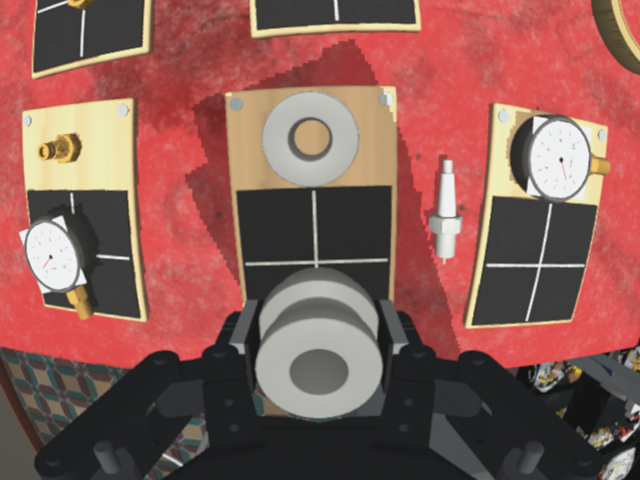

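View pics/w16b.png

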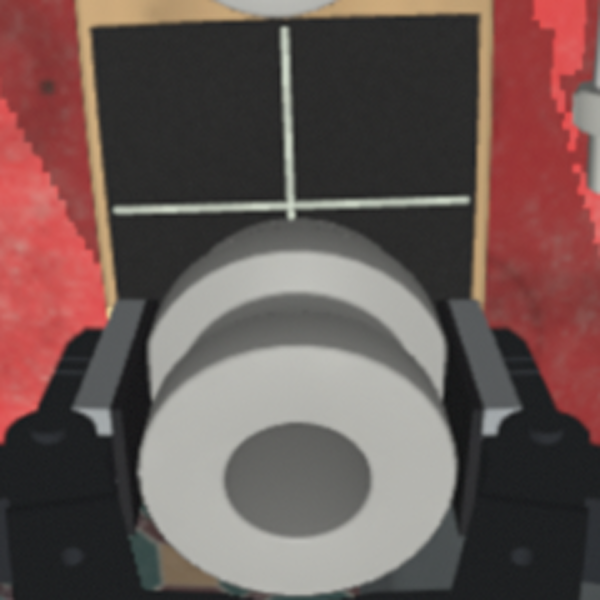

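Run:
```python
from mm import *
im,h,c=load('w16')
P=lambda u,v,z:onz('wrist',200+u/2.5-.3,180+v/2.5-.3,z,c)[:2]
print('cross',P(291,205,.01))
z=.049+.0161+.056
for e in [((138,470),(457,470),(297.5,343),(297.5,596)),((224,479),(371,479),(297,421),(297,537))]:
    q=[P(*a,z) for a in e];print(np.round(q,4),'c',(q[2][0]+q[3][0])/2,(q[0][1]+q[1][1])/2)
```

```text
cross [0.42847748 0.17710058]
[[0.4311 0.1973]
 [0.431  0.1539]
 [0.4514 0.1755]
 [0.4075 0.1756]] c 0.429434679351432 0.1755819760334239
[[0.43   0.1855]
 [0.4299 0.1656]
 [0.4396 0.1756]
 [0.4195 0.1757]] c 0.4295613003627523 0.17558674578156325
```

Emit:
step_arm(steps=[-0.03,0,0.3,0,0,0,0,0,0.4,0,0,0,0,0,0.5,0,0,0,0,0,0.4,0,0,0,0,0,0.2,0,0,0,0,0,0,0,0,0,0,0,0,0,0,0,0,0,0,0,0,0])

```text
time: 18.77
tcp_pos: [0.429, 0.1771, -0.0046]
eef_rot: [-3.141, 0.001, -0.001]
ft_force: [-0.1, -0.2, -0.9]
finger_gap: 0.543
```

Emit:
step_arm(steps=[0,0,0.16,0,0,0,0,0,0.12,0,0,0,0,0,0.08,0,0,0,0,0,0,0,0,0,0,0,0,0,0,0])

```text
time: 19.18
tcp_pos: [0.4287, 0.1772, -0.0159]
eef_rot: [-3.141, 0.002, -0.0]
ft_force: [-2.2, -0.2, 4.5]
finger_gap: 0.544
```

Emit:
step_arm(steps=[0,0,0,0,0,0,0,0,0,0,0,0,0,0,0,0,0,0,0,0,0,0,0,0,0,0,0,0,0,0,0,0,-0.3,0,0,0,0,0,-0.6,0,0,0,0,0,-0.8,0,0,0,0,0,-0.9,0,0,0,0,0,-0.4,0,0,0,0,0,0,0,0,0], fingers=-0.7)

```text
time: 20.1
tcp_pos: [0.4298, 0.1776, 0.0769]
eef_rot: [-3.14, -0.002, -0.0]
ft_force: [0.8, 0.6, -0.8]
finger_gap: 0.852
```

```bash
python3 look.py w17
```

```text
20.1 [0.42982014 0.17758511 0.07687781] [-3.13994290e+00 -1.77318343e-03 -2.83921043e-04] [0.50682791 0.17699858 0.25115227]
```

View pics/w17.png

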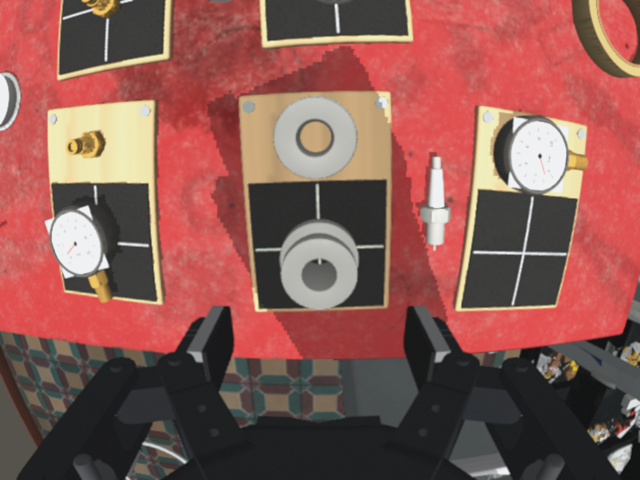

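Emit:
step_arm(steps=[0,-0.4,0,0,0,0,0.1,-0.8,0,0,0,0,0.1,-0.9,0,0,0,0,0,-0.9,0,0,0,0,0,-0.9,0,0,0,0,0,-0.8,0,0,0,0,0,-0.7,0,0,0,0,0,-0.35,0,0,0,0,0,0,0,0,0,0,0,0,0,0,0,0,0,0,0,0,0,0], fingers=-1)

```text
time: 21.07
tcp_pos: [0.4352, 0.3482, 0.0738]
eef_rot: [3.141, 0.002, -0.002]
ft_force: [0.0, -0.2, -0.5]
finger_gap: 0.999
```

```bash
python3 look.py w18;  python3 - <<'E'
from mm import *
im,h,c=load('w18');print(pad('w18',.434,.3465))
cv2.imwrite('pics/w18b.png',cv2.resize(im[190:330,240:400],(800,700),interpolation=cv2.INTER_CUBIC)[:600])
im,h,c=load('w17');print('bushing hole',onz('wrist',319.5,271,.056,c))
cv2.imwrite('pics/w17b.png',cv2.resize(im[210:320,260:380],(720,660),interpolation=cv2.INTER_CUBIC)[:600])
E
```

```text
21.0667 [0.43516249 0.34817128 0.07379501] [ 3.14053064e+00  1.98431962e-03 -1.50756204e-03] [0.51282462 0.34796636 0.24775922]
(array([0.4333, 0.3468]), array([0.0904, 0.0907]), 86.4)
bushing hole [0.42952305 0.17685419 0.056     ]
```

View pics/w18b.png

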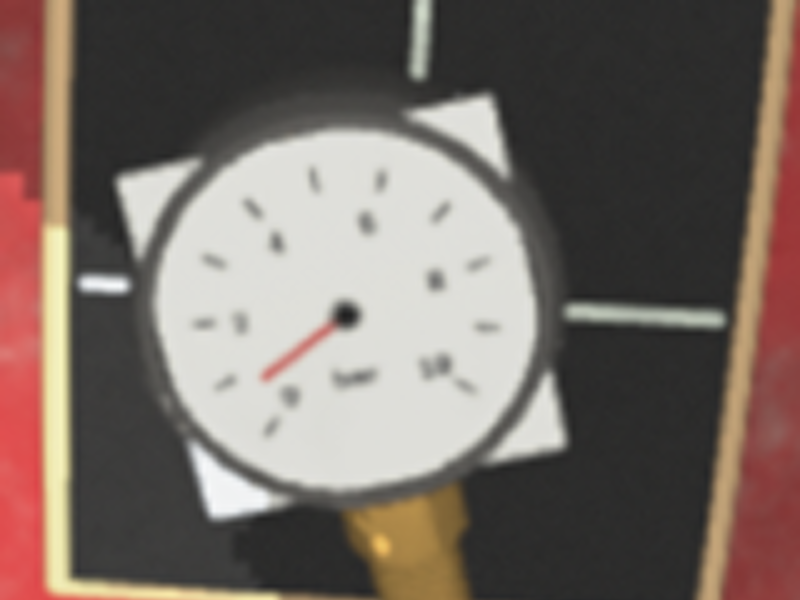

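View pics/w17b.png

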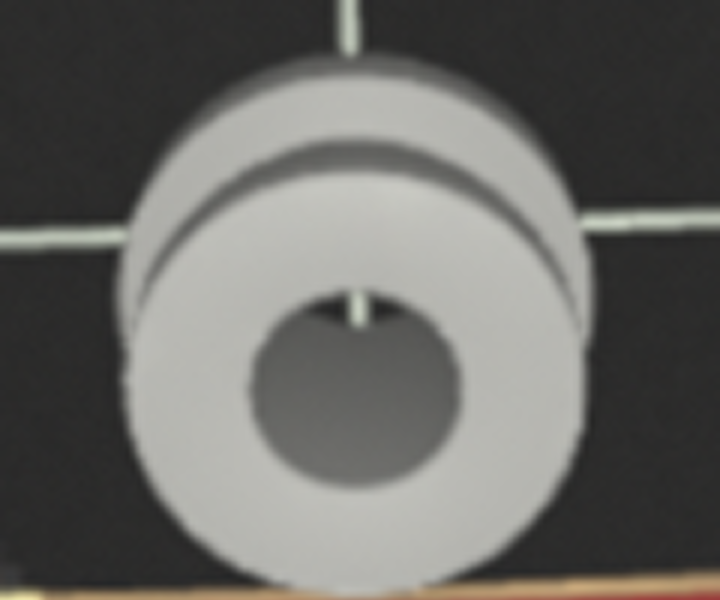

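Run:
```python
from mm import *
im,h,c=load('w18')
P=lambda u,v,z:onz('wrist',240+u/5-.4,190+v/5-.4,z,c)[:2]
C=P(345,315,.034);print('case',C)
e=[P(150,315,.034),P(541,315,.034),P(345,125,.034),P(345,500,.034)];print(np.round(e,4))
for z in (.034,):
  A,B,D,E=[P(*p,z) for p in((117,178),(492,95),(565,448),(215,520))]
  print('sq centre',(A+B+D+E)/4, [np.degrees(np.arctan2(v[1],v[0]))  for v in (A-E,B-D)], [np.degrees(np.arctan2(v[0],-v[1])) for v in (B-A,D-E)],np.linalg.norm(A-B))
m=((h[...,0]>12)&(h[...,0]<28)&(h[...,1]>120)&(h[...,2]>60)).astype(np.uint8)
w=blob('w18',m,(300,285,345,325),.021);m0=w.mean(0);print('stem',m0,np.degrees(np.arctan2(*(C-m0)[::-1])),cv2.minAreaRect(w))
cv2.imwrite('pics/w18c.png',cv2.resize(im[270:340,280:360],(800,700))[:600])
```

```text
case [0.43927539 0.35394339]
[[0.4393 0.3778]
 [0.4392 0.3301]
 [0.463  0.3537]
 [0.4145 0.3542]]
sq centre [0.43912    0.35373608] [np.float64(12.905160955327496), np.float64(12.292310644580084)] [np.float64(12.524678960734708), np.float64(12.619726197455691)] 0.04581098737425523
stem [0.39919233 0.34494406] 12.65405111572433 ((0.39803221821784973, 0.34433677792549133), (0.021807517856359482, 0.01546318456530571), 15.280287742614746)
```

View pics/w18c.png

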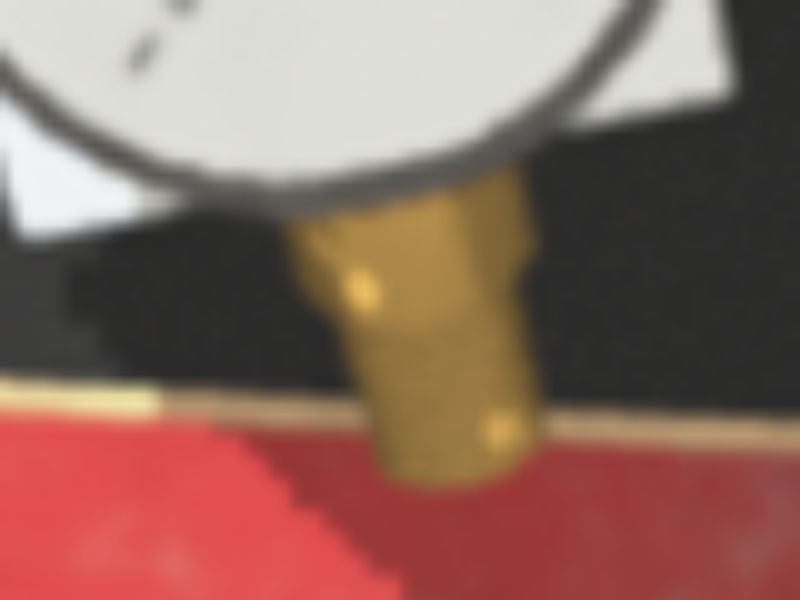

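Emit:
step_arm(steps=[0.13,-0.17,0,0,0,-0.11,0,0,0,0,0,-0.11,0,0,0.5,0,0,0,0,0,0.5,0,0,0,0,0,0,0,0,0,0,0,0,0,0,0,0,0,0,0,0,0])

```text
time: 21.7
tcp_pos: [0.4392, 0.3545, 0.0447]
eef_rot: [-3.141, 0.001, 0.219]
ft_force: [0.2, -0.5, 0.6]
finger_gap: 1.001
```

```bash
python3 look.py w19
python3 - <<'E'
from mm import *
im,h,c=load('w19')
print(proj('wrist',(.4393,.3539,.034),c))
s=state();a=s['eef_rot'][2];d=np.array([.4393,.3539])-s['tcp_pos'][:2]
print('tool units',(d@[np.cos(a),np.sin(a)])/.03,(d@[np.sin(a),-np.cos(a)])/.03)
E
```

```text
21.7 [0.43918379 0.35447495 0.04473891] [-3.14112273e+00  1.12010862e-03  2.19079003e-01] [0.51484303 0.37106861 0.21878472]
[319.4982188  277.33908213]
tool units -0.0022773605435367716 0.02594118502691855
```

View pics/w19.png

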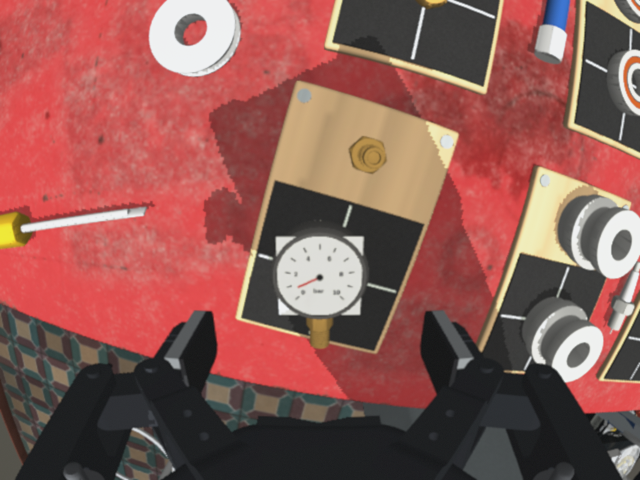

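Emit:
step_arm(steps=[0,0.02,0.4,0,0,0,0,0,0.7,0,0,0,0,0,0.6,0,0,0,0,0,0.3,0,0,0,0,0,0.12,0,0,0,0,0,0,0,0,0])

```text
time: 22.25
tcp_pos: [0.4389, 0.3542, -0.0195]
eef_rot: [-3.141, 0.002, 0.22]
ft_force: [0.1, 0.4, 0.7]
finger_gap: 0.998
```

Emit:
step_arm(steps=[0,0,0,0,0,0,0,0,0,0,0,0,0,0,0,0,0,0,0,0,0,0,0,0,0,0,0,0,0,0,0,0,0,0,0,0], fingers=1)

```text
time: 22.75
tcp_pos: [0.4392, 0.3544, -0.0183]
eef_rot: [-3.141, 0.0, 0.22]
ft_force: [-2.1, -3.0, 16.3]
finger_gap: 0.6
```

```bash
python3 look.py w20
```

```text
22.75 [ 0.43923896  0.35444007 -0.01826348] [-3.14065016e+00  3.90262907e-04  2.19829210e-01] [0.51478961 0.37098318 0.15584461]
```

View pics/w20.png

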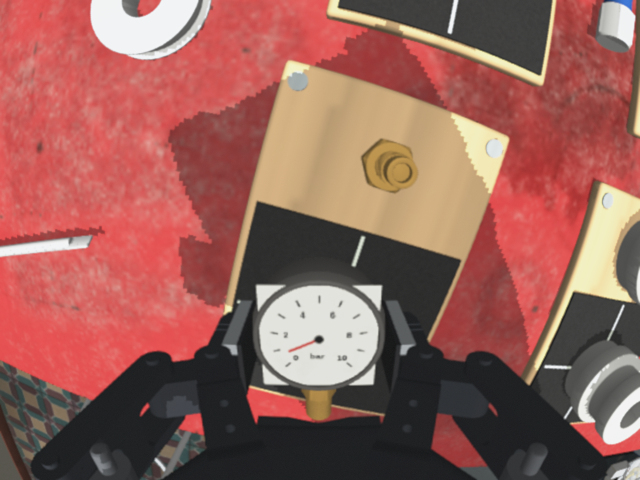

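Emit:
step_arm(steps=[0,0,-0.2,0,0,0,0,0,-0.5,0,0,0,0,0,-0.8,0,0,0,0,0,-0.8,0,0,0,0,0,-0.5,0,0,0.06,0,0,-0.2,0,0,0.1,0,0,0,0,0,0.06,0,0,0,0,0,0.028,0,0,0,0,0,0,0,0,0,0,0,0])

```text
time: 23.63
tcp_pos: [0.4388, 0.3541, 0.0704]
eef_rot: [3.141, 0.002, -0.026]
ft_force: [0.6, -0.6, -1.5]
finger_gap: 0.599
```

Emit:
step_arm(steps=[0,0.3,0,0,0,0,0.02,0.6,0,0,0,0,0.02,0.9,0,0,0,0,0.02,0.9,0,0,0,0,0.02,0.9,0,0,0,0,0.02,0.9,0,0,0,0,0.02,0.9,0,0,0,0,0.02,0.9,0,0,0,0,0.02,0.9,0,0,0,0,0.02,0.9,0,0,0,0,0.02,0.9,0,0,0,0,0.02,0.9,0,0,0,0,0.01,0.7,0,0,0,0,0,0.4,0,0,0,0,0,0.1,0,0,0,0,0,0,0,0,0,0,0,0,0,0,0,0,0,0,0,0,0,0])

```text
time: 25.13
tcp_pos: [0.4364, 0.022, 0.0704]
eef_rot: [-3.141, 0.002, -0.027]
ft_force: [0.4, 0.3, -2.7]
finger_gap: 0.596
```

```bash
python3 look.py w21
python3 - <<'E'
from mm import *
im,h,c=load('w21');print(pad('w21',.425,.0215))
cv2.imwrite('pics/w21b.png',cv2.resize(im[180:400,220:420],(600,660),interpolation=cv2.INTER_CUBIC)[:600])
E
```

```text
25.1333 [0.43640274 0.02200092 0.07040538] [-3.14120217e+00  1.67712837e-03 -2.65853059e-02] [0.51399147 0.01958077 0.24440441]
(array([0.4243, 0.0221]), array([0.0977, 0.1002]), 0.4)
```

View pics/w21b.png

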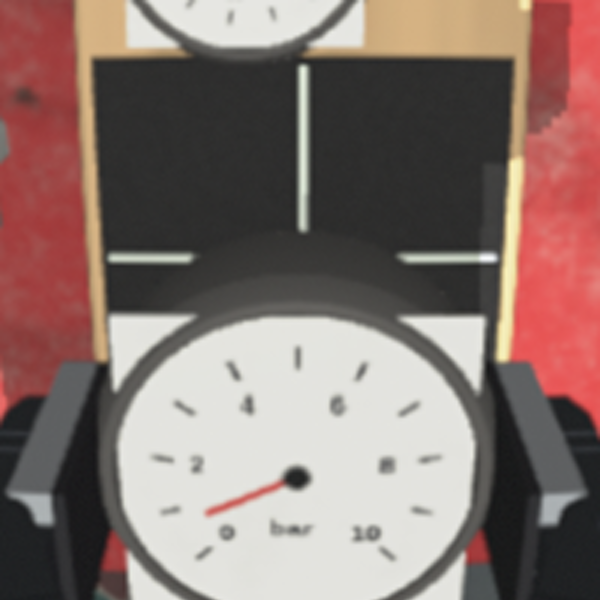

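Run:
```python
from mm import *
im,h,c=load('w21')
X=onz('wrist',220+302/3-.3,180+258/3-.3,.01,c)
C=onz('wrist',220+296/3-.3,180+478/3-.3,.0704+.0183+.034,c)
print('cross',X,'case',C,'origin',C[:2]-.0115*np.array([np.cos(-.0266),np.sin(-.0266)]))
```

```text
cross [0.42405583 0.02088999 0.01      ] case [0.43709391 0.02178008 0.1227    ] origin [0.42559798 0.02208594]
```

Emit:
step_arm(steps=[-0.04,0.03,0.4,0,0,0,0,0,0.7,0,0,0,0,0,0.7,0,0,0,0,0,0.5,0,0,0,0,0,0.3,0,0,0,0,0,0.2,0,0,0,0,0,0.13,0,0,0,0,0,0,0,0,0,0,0,0,0,0,0])

```text
time: 25.93
tcp_pos: [0.4353, 0.0204, -0.017]
eef_rot: [-3.142, 0.001, -0.028]
ft_force: [0.4, -0.0, -2.2]
finger_gap: 0.597
```

Emit:
step_arm(steps=[0,0,0,0,0,0,0,0,0,0,0,0,0,0,0,0,0,0,0,0,0,0,0,0,0,0,0,0,0,0,0,0,-0.3,0,0,0,0,0,-0.6,0,0,0,0,0,-0.8,0,0,0,0,0,-0.9,0,0,0,0,0,-0.4,0,0,0,0,0,0,0,0,0,0,0,0,0,0,0], fingers=-1)

```text
time: 26.93
tcp_pos: [0.4355, 0.0203, 0.0732]
eef_rot: [-3.141, 0.0, -0.028]
ft_force: [-0.5, 0.5, -0.7]
finger_gap: 1.0
```

```bash
python3 look.py w22
python3 - <<'E'
from mm import *
im,h,c=load('w22');print(pad('w22',.4245,.0215))
cv2.imwrite('pics/w22b.png',cv2.resize(im[190:330,240:400],(800,700),interpolation=cv2.INTER_CUBIC)[:600])
E
```

```text
26.9333 [0.43552039 0.02029708 0.07323182] [-3.14140402e+00  2.39300661e-04 -2.81974822e-02] [0.51285676 0.01779478 0.24733969]
(array([0.4258, 0.0208]), array([0.0903, 0.0931]), 88.4)
```

View pics/w22b.png

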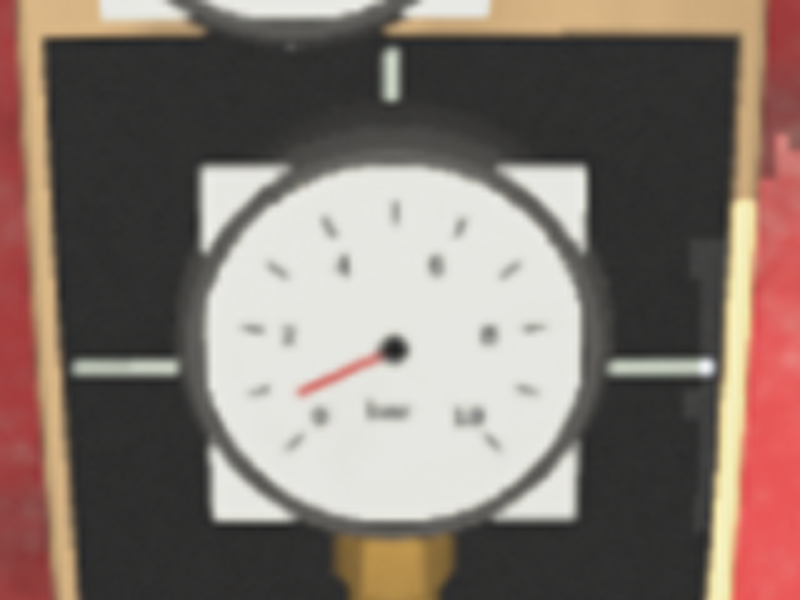

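View pics/w22.png

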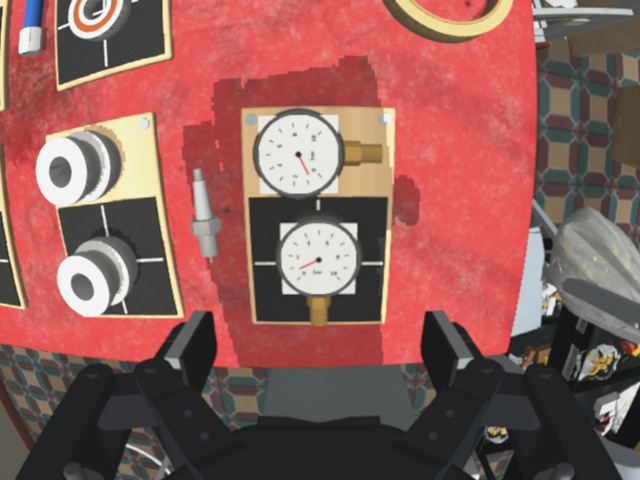

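Run:
```python
from mm import *
im,h,c=load('w22')
C=onz('wrist',240+394/5-.4,190+349/5-.4,.034,c);X=onz('wrist',240+391/5-.4,190+367/5-.4,.01,c)
print(C,X,C-X)
```

```text
[0.4355069  0.02015467 0.034     ] [0.42420722 0.0209037  0.01      ] [ 0.01129968 -0.00074902  0.024     ]
```

Emit:
step_arm(steps=[0,0,0,0,0,-0.028,0.2,-0.4,0,0,0,0,0.5,-0.85,0,0,0,0,0.5,-0.9,0,0,0,0,0.5,-0.9,0,0,0,0,0.5,-0.9,0,0,0,0,0.5,-0.9,0,0,0,0,0.5,-0.9,0,0,0,0,0.5,-0.9,0,0,0,0,0.5,-0.9,0,0,0,0,0.5,-0.9,0,0,0,0,0.5,-0.8,0,0,0,0,0.5,-0.6,0.3,0,0,0,0.2,-0.4,0.5,0,0,0,0,0,0,0,0,0,0,0,0,0,0,0,0,0,0,0,0,0])

```text
time: 28.4
tcp_pos: [0.6121, 0.3268, 0.048]
eef_rot: [3.141, 0.002, -0.0]
ft_force: [-0.7, -0.8, 0.7]
finger_gap: 1.001
```

```bash
python3 look.py w23
python3 - <<'E'
from mm import *
im,h,c=load('w23');print(proj('wrist',(.6127,.3284,.018),c))
u,v=proj('wrist',(.6127,.3284,.02),c).astype(int);u0,v0=u-50,v-40
cv2.imwrite('pics/w23b.png',cv2.resize(im[v0:v0+90,u0:u0+100],(660,594),interpolation=cv2.INTER_CUBIC));print(u0,v0)
E
```

```text
28.4 [0.61210093 0.32676784 0.04800616] [ 3.14058713e+00  2.16896484e-03 -1.84597914e-04] [0.68979879 0.3266721  0.22194239]
[315.35153871 263.67949747]
265 224
```

View pics/w23b.png

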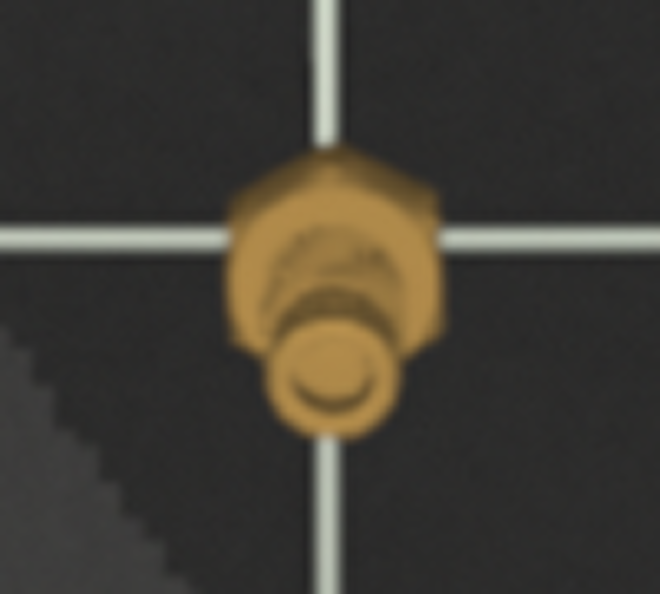

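Run:
```python
from mm import *
im,h,c=load('w23')
print(onz('wrist',265+333/6.6-.4,224+377/6.6-.4,.041,c)); s=state();print(s['tcp_pos'],s['eef_rot'])
```

```text
[0.61173784 0.32839554 0.041     ]
[0.61233586 0.32684801 0.04855926] [ 3.14110248e+00  1.51496676e-03 -4.70701562e-04]
```

Emit:
step_arm(steps=[0,-0.05,0.4,0,0,0,0,0,0.7,0,0,0,0,0,0.6,0,0,0,0,0,0.4,0,0,0,0,0,0.2,0,0,0,0,0,0.02,0,0,0,0,0,0,0,0,0])

```text
time: 29.03
tcp_pos: [0.6124, 0.3292, -0.0209]
eef_rot: [-3.141, 0.001, -0.0]
ft_force: [0.6, -0.3, 1.1]
finger_gap: 1.001
```

Emit:
step_arm(steps=[0,0,0,0,0,0,0,0,0,0,0,0,0,0,0,0,0,0,0,0,0,0,0,0,0,0,0,0,0,0,0,0,0,0,0,0,0,0,0,0,0,0,0,0,0,0,0,0], fingers=1)

```text
time: 29.7
tcp_pos: [0.6122, 0.3293, -0.021]
eef_rot: [-3.141, 0.001, -0.0]
ft_force: [-1.7, -0.7, 5.6]
finger_gap: 0.196
```

Emit:
step_arm(steps=[0,0,-0.2,0,0,0,0,0,-0.5,0,0,0,0,0,-0.8,0,0,0,-0.2,0,-0.7,0,0,0,-0.6,-0.06,-0.3,0,0,0,-0.9,-0.1,0,0,0,0,-0.9,-0.1,0,0,0,0,-0.9,-0.1,0,0,0,0,-0.9,-0.1,0,0,0,0,-0.8,-0.1,0,0,0,0,-0.5,0,0,0,0,0,-0.25,0,0,0,0,0,0,0,0,0,0,0,0,0,0,0,0,0,0,0,0,0,0,0])

```text
time: 30.95
tcp_pos: [0.4351, 0.3458, 0.0542]
eef_rot: [-3.141, 0.001, -0.001]
ft_force: [0.2, -0.1, -0.2]
finger_gap: 0.195
```

```bash
python3 look.py w24
python3 - <<'E'
from mm import *
im,h,c=load('w24')
cv2.imwrite('pics/w24b.png',cv2.resize(im[180:380,220:420],(600,600),interpolation=cv2.INTER_CUBIC))
E
```

```text
30.95 [0.43505408 0.3458323  0.05416327] [-3.14137536e+00  7.20242262e-04 -1.19750671e-03] [0.51250679 0.34544127 0.22824214]
```

View pics/w24b.png

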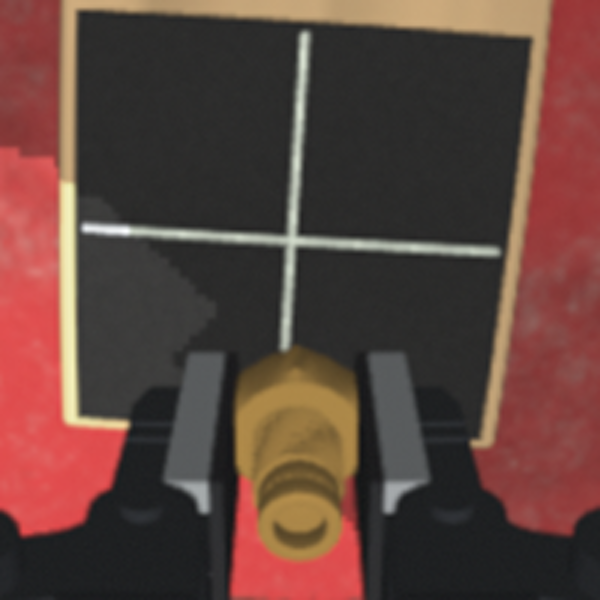

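Run:
```python
from mm import *
im,h,c=load('w24')
P=lambda u,v,z:onz('wrist',220+u/3-.33,180+v/3-.33,z,c)
z=.0542+.0212
print('cross',P(292,240,.01),'stubtop',P(300,522,z+.041), 'hexfront',P(297,348,z+.01))
print(pad('w24',.4333,.3462))
```

```text
cross [0.43305166 0.34660598 0.01      ] stubtop [0.43564801 0.34519161 0.1164    ] hexfront [0.4442053  0.34554395 0.0854    ]
(array([0.4303, 0.3468]), array([0.0904, 0.0968]), 86.5)
```

Emit:
step_arm(steps=[-0.04,-0.03,0.4,0,0,0,0,0,0.7,0,0,0,0,0,0.6,0,0,0,0,0,0.4,0,0,0,0,0,0.2,0,0,0,0,0,0.12,0,0,0,0,0,0.06,0,0,0,0,0,0,0,0,0,0,0,0,0,0,0])

```text
time: 31.75
tcp_pos: [0.4328, 0.3472, -0.0198]
eef_rot: [-3.141, 0.001, -0.0]
ft_force: [-0.4, 0.3, 1.1]
finger_gap: 0.196
```

Emit:
step_arm(steps=[0,0,0,0,0,0,0,0,0,0,0,0,0,0,0,0,0,0,0,0,0,0,0,0,0,0,0,0,0,0,0,0,-0.3,0,0,0,0,0,-0.6,0,0,0,0,0,-0.8,0,0,0,0,0,-0.9,0,0,0,0,0,-0.4,0,0,0,0,0,0,0,0,0,0,0,0,0,0,0], fingers=-1)

```text
time: 32.75
tcp_pos: [0.4328, 0.3472, 0.0703]
eef_rot: [-3.141, 0.001, -0.0]
ft_force: [-0.2, -0.1, 0.1]
finger_gap: 1.001
```

```bash
python3 look.py w25
python3 - <<'E'
from mm import *
im,h,c=load('w25');print(pad('w25',.4333,.3462))
u,v=proj('wrist',(.4333,.3465,.02),c).astype(int);u0,v0=u-50,v-45
cv2.imwrite('pics/w25b.png',cv2.resize(im[v0:v0+90,u0:u0+100],(660,594),interpolation=cv2.INTER_CUBIC));print(u0,v0)
E
```

```text
32.75 [0.43276728 0.34716025 0.07027378] [-3.14073879e+00  8.17425362e-04 -1.79147702e-04] [0.51022078 0.34673775 0.24432266]
(array([0.4332, 0.3468]), array([0.0904, 0.0907]), 86.3)
269 207
```

View pics/w25b.png

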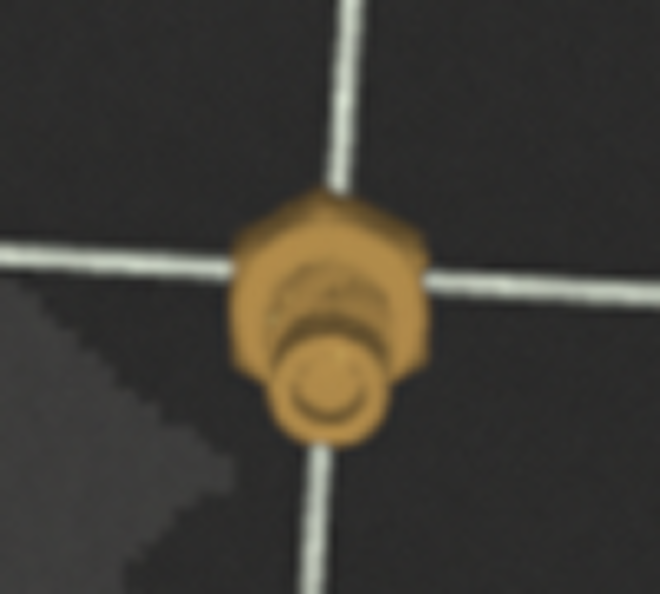

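View pics/w25.png

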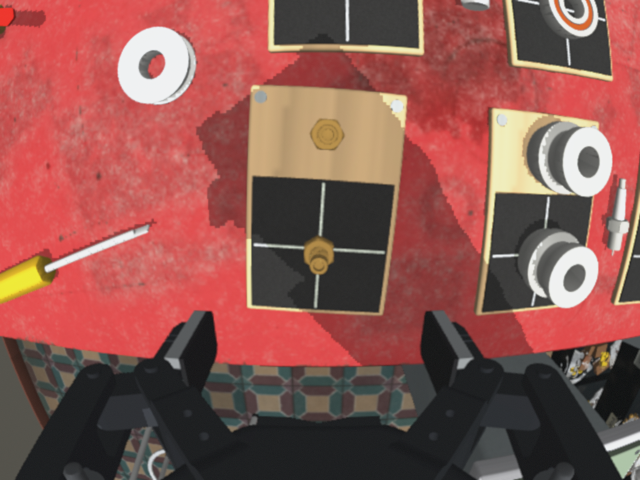

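Run:
```python
from mm import *
im,h,c=load('w25')
P=lambda u,v,z:onz('wrist',269+u/6.6-.42,207+v/6.6-.42,z,c)
print(P(329,388,.041),P(333,275,.01),'hexcorner',P(331,190,.013),'hex l/r',P(231,320,.02),P(430,310,.02))
im,h,c=load('w17')
P=lambda u,v,z:onz('wrist',260+u/6-.42,210+v/6-.42,z,c)
print('bush hole',P(355,389,.056),'cross',P(354,229,.01))
```

```text
[0.43261573 0.34704122 0.041     ] [0.4329457  0.34667842 0.01      ] hexcorner [0.44272597 0.34687503 0.013     ] hex l/r [0.43164979 0.35656942 0.02      ] [0.43267332 0.33729086 0.02      ]
bush hole [0.42744181 0.17728013 0.056     ] cross [0.42835685 0.17745227 0.01      ]
```

Emit:
step_arm(steps=[0,0.3,-0.6,0,0,0,0,0.7,-1,0,0,0,0,0.9,-1,0,0,0,0,0.95,-1,0,0,0,0,0.95,-1,0,0,0,0,0.95,-0.5,0,0,0,0,0.95,0,0,0,0,0,0.95,0,0,0,0,0,0.95,0,0,0,0,0,0.95,0,0,0,0,0,0.95,0,0,0,0,0,0.95,0,0,0,0,0,0.95,0,0,0,0,0,0.95,0,0,0,0,0,0.95,0,0,0,0,0,0.95,0,0,0,0,0,0.95,0,0,0,0,0,0.6,0,0,0,0,0,0.3,0,0,0,0,0,0,0,0,0,0])

```text
time: 34.47
tcp_pos: [0.4323, -0.1374, 0.2219]
eef_rot: [3.142, 0.003, -0.003]
ft_force: [0.4, 0.2, 0.8]
finger_gap: 0.998
```

```bash
python3 -c "
from h import *
im,_,_=shot('top','t26');cv2.imwrite('pics/t26b.png',cv2.resize(im[130:320,170:420,::-1],None,fx=3.1,fy=3.1,interpolation=cv2.INTER_CUBIC))
shot('scene','s26')
print(state()['tcp_pos'])"
```

```text
[ 0.43267399 -0.13511116  0.2221123 ]
```

View pics/t26b.png

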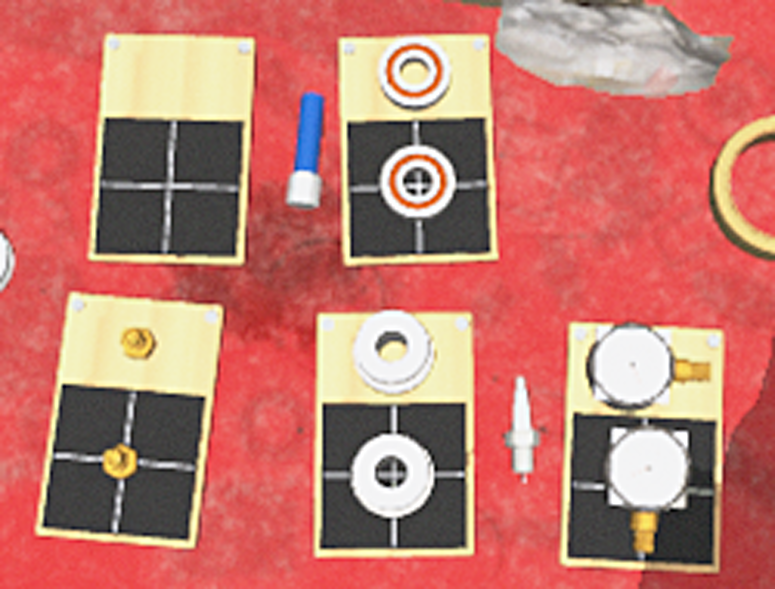

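View pics/s26.png

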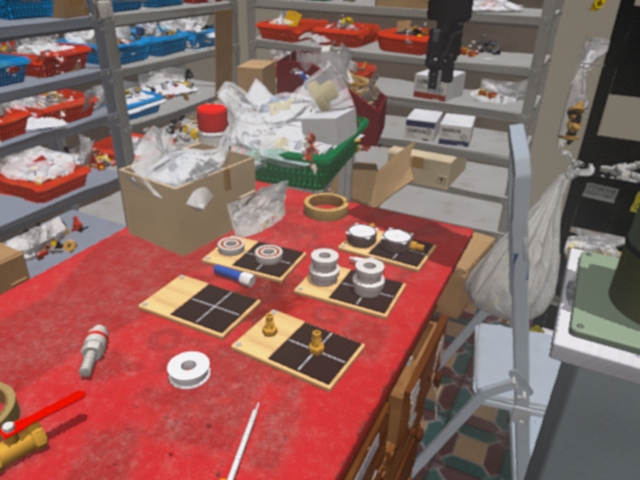

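The final top and scene views show all four parts standing or lying on the right pads. The arm is clear of everything.

```bash
python3 -c "
from h import *
print(finish_job())"
```

```text
the job is handed in; nothing more can be done
None
```

All four parts are now on the pads of their matching boards, and I handed the job in at about 35 s. The plug waited on the spare board while I placed the bearing, bushing and gauge. Then it went onto its own pad, leaving the spare board empty again.

**Last checks:** the wrist camera showed each part close to its white cross. The final top and scene views agreed, with every part standing or lying as before, nothing knocked over and the arm clear.

| Part | Offset from cross |
|---|---|
| Bearing | about 0.2 mm |
| Bushing | about 1 mm |
| Gauge | under 1 mm, measured at mid-length |
| Plug | about 0.5 mm |

**What disagreed or went wrong:**
- **Finger height:** the fingertips sit about 32–37 mm above the reported TCP. My first grasp of the plug therefore closed above it without touching it, and I went lower for every grasp after that.
- **Force:** gripping the plug the second time read 35 N at the wrist. Later readings stayed below 20 N.
- **Camera offset:** the top camera placed the boards about 1–2 mm further from the robot than the wrist camera did. I worked to the wrist camera.
- **Gauge:** I centred it by its whole length, so its case sits about 11 mm beyond the cross. I also turned it about 14 degrees so its stem lies along the board.

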